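Pack and tamp the bedding box for the next kiln shelf

TASK

Get the bedding box and its prop ready to carry the next kiln shelf: put every loose brick piece lying on the bench into the box in a single layer, then, once all are in and still standing proud, tamp them down with the flat tamper until all their tops are level with the rim. Slide the spacer sleeve over the prop's shaft, down onto its foot, whenever it suits you, and finish with the tamper standing on its rest board again, lying along the board as before. Do not shift the unfired bowl standing by itself just beyond the box.

Things in the scene. Friction and masses are not known exactly. Their poses are not given: they have to be found in the camera images.
- bin: Open steel bedding box, fixed, 160 (its x) x 220 (its y) mm outside, 80 mm high, walls 8 mm, inside 144 x 204 mm. Origin at the centre of its underside on the bench, z up. Floor: six level steel plates, 70 (x) x 66 (y) mm, centred at x = -36, 36 and y = -68, 0, 68 mm, their tops 60 to 64 mm above the bench at the start; each sinks when pushed (see bin_rim).
- bin_rim (a point): Centre of the box's mouth, at rim height, 80 mm above the bench. Each floor plate sinks straight down, up to 48 mm, when pushed slowly with about 5 N (more if fast); friction, no spring: it stays where it is pushed to. A piece lying over several plates needs 5 N for each. So a brick piece set in the box first stands 20 to 40 mm proud of the rim.
- tamper: Hand tamper, 0.55 kg: flat aluminium foot 176 (its x) x 72 (its y) x 14 mm, a neck, and on top a level wooden grip bar across it, 84 long (y), 24 wide (x), 24 mm high, its middle 82 mm above the underside. Origin at the centre of the underside, z up. Across the box's short way the foot can rest on both long rims. It starts on its rest board, long way along it.
- rest: Wooden rest board of the tamper, fixed, 200 (its x) x 110 (its y) x 15 mm. Origin at the centre of its underside, z up.
- prop: Buff kiln prop, fixed: a round foot 90 mm across and 20 mm high with an upright shaft 26 mm across in the middle, its tapered top 95 mm above the bench. Origin at the centre of the underside, z up.
- prop_seat (a point): On the prop's axis at the top of its foot (20 mm above the bench), where the sleeve's lower end sits.
- sleeve: Buff ceramic spacer sleeve standing upright on the bench: 56 mm outside, 33 mm bore, 60 mm tall, 0.2 kg. Origin at the centre of its lower end, z along its axis.
- bowl_a: Unfired clay bowl, 124 mm across, 45 mm high, beyond the box. Fragile bystander. Origin at the centre of its underside.
- piece0: Loose chunky cream insulating-brick piece, 46 (its x) x 62 (its y) x 44 (its z) mm, about 0.14 kg, lying on the bench to the robot's left of the box with its z up. Origin in the middle of the piece. May be absent.
- piece1: Loose chunky cream insulating-brick piece, 46 (its x) x 62 (its y) x 47 (its z) mm, about 0.14 kg, lying on the bench to the robot's left of the box with its z up. Origin in the middle of the piece. May be absent.
- piece2: Loose chunky cream insulating-brick piece, 46 (its x) x 62 (its y) x 50 (its z) mm, about 0.14 kg, lying on the bench to the robot's left of the box with its z up. Origin in the middle of the piece. May be absent.
- piece3: Loose chunky cream insulating-brick piece, 46 (its x) x 62 (its y) x 53 (its z) mm, about 0.14 kg, lying on the bench to the robot's left of the box with its z up. Origin in the middle of the piece. May be absent.
- piece4: Loose chunky cream insulating-brick piece, 46 (its x) x 62 (its y) x 56 (its z) mm, about 0.14 kg, lying on the bench to the robot's left of the box with its z up. Origin in the middle of the piece. May be absent.

How it is judged:
On the way, in this order (a step that is already met when the one before it is completed fails the run):
1. every brick piece present is in the box, and all still stand proud of the rim (middle more than 66 mm above the bench) (x of piece0 in the frame of bin between -0.068 and 0.068 m and y of piece0 in the frame of bin between -0.098 and 0.098 m and z of piece0 in the frame of bin between 0.066 and 0.115 m and x of piece1 in the frame of bin between -0.068 and 0.068 m and y of piece1 in the frame of bin between -0.098 and 0.098 m and z of piece1 in the frame of bin between 0.066 and 0.115 m and x of piece2 in the frame of bin between -0.068 and 0.068 m and y of piece2 in the frame of bin between -0.098 and 0.098 m and z of piece2 in the frame of bin between 0.066 and 0.115 m and x of piece3 in the frame of bin between -0.068 and 0.068 m and y of piece3 in the frame of bin between -0.098 and 0.098 m and z of piece3 in the frame of bin between 0.066 and 0.115 m and x of piece4 in the frame of bin between -0.068 and 0.068 m and y of piece4 in the frame of bin between -0.098 and 0.098 m and z of piece4 in the frame of bin between 0.066 and 0.115 m), for 0.2 s.
2. all the pieces have been brought level with the rim with the tamper's foot on them: its underside over the box and no more than 15 mm above the rim (x of piece0 in the frame of bin between -0.065 and 0.065 m and y of piece0 in the frame of bin between -0.095 and 0.095 m and (((angle between piece0's own z axis and vertical below 0.3 rad or angle between piece0's own z axis and vertical above 2.84 rad) and z of piece0 in the frame of bin between 0.049 and 0.062 m) or ((angle between piece0's own x axis and vertical below 0.3 rad or angle between piece0's own x axis and vertical above 2.84 rad) and z of piece0 in the frame of bin between 0.048 and 0.061 m) or ((angle between piece0's own y axis and vertical below 0.3 rad or angle between piece0's own y axis and vertical above 2.84 rad) and z of piece0 in the frame of bin between 0.04 and 0.053 m)) and x of piece1 in the frame of bin between -0.065 and 0.065 m and y of piece1 in the frame of bin between -0.095 and 0.095 m and (((angle between piece1's own z axis and vertical below 0.3 rad or angle between piece1's own z axis and vertical above 2.84 rad) and z of piece1 in the frame of bin between 0.0475 and 0.0605 m) or ((angle between piece1's own x axis and vertical below 0.3 rad or angle between piece1's own x axis and vertical above 2.84 rad) and z of piece1 in the frame of bin between 0.048 and 0.061 m) or ((angle between piece1's own y axis and vertical below 0.3 rad or angle between piece1's own y axis and vertical above 2.84 rad) and z of piece1 in the frame of bin between 0.04 and 0.053 m)) and x of piece2 in the frame of bin between -0.065 and 0.065 m and y of piece2 in the frame of bin between -0.095 and 0.095 m and (((angle between piece2's own z axis and vertical below 0.3 rad or angle between piece2's own z axis and vertical above 2.84 rad) and z of piece2 in the frame of bin between 0.046 and 0.059 m) or ((angle between piece2's own x axis and vertical below 0.3 rad or angle between piece2's own x axis and vertical above 2.84 rad) and z of piece2 in the frame of bin between 0.048 and 0.061 m) or ((angle between piece2's own y axis and vertical below 0.3 rad or angle between piece2's own y axis and vertical above 2.84 rad) and z of piece2 in the frame of bin between 0.04 and 0.053 m)) and x of piece3 in the frame of bin between -0.065 and 0.065 m and y of piece3 in the frame of bin between -0.095 and 0.095 m and (((angle between piece3's own z axis and vertical below 0.3 rad or angle between piece3's own z axis and vertical above 2.84 rad) and z of piece3 in the frame of bin between 0.0445 and 0.0575 m) or ((angle between piece3's own x axis and vertical below 0.3 rad or angle between piece3's own x axis and vertical above 2.84 rad) and z of piece3 in the frame of bin between 0.048 and 0.061 m) or ((angle between piece3's own y axis and vertical below 0.3 rad or angle between piece3's own y axis and vertical above 2.84 rad) and z of piece3 in the frame of bin between 0.04 and 0.053 m)) and x of piece4 in the frame of bin between -0.065 and 0.065 m and y of piece4 in the frame of bin between -0.095 and 0.095 m and (((angle between piece4's own z axis and vertical below 0.3 rad or angle between piece4's own z axis and vertical above 2.84 rad) and z of piece4 in the frame of bin between 0.043 and 0.056 m) or ((angle between piece4's own x axis and vertical below 0.3 rad or angle between piece4's own x axis and vertical above 2.84 rad) and z of piece4 in the frame of bin between 0.048 and 0.061 m) or ((angle between piece4's own y axis and vertical below 0.3 rad or angle between piece4's own y axis and vertical above 2.84 rad) and z of piece4 in the frame of bin between 0.04 and 0.053 m)) and x of tamper in the frame of bin between -0.08 and 0.08 m and y of tamper in the frame of bin between -0.11 and 0.11 m and z of tamper in the frame of bin between 0.06 and 0.095 m), for 0.1 s.
At the end, for the whole second after the job is handed in: Every piece lies flat in the box, top 4 mm above to 9 mm below the rim; the sleeve is upright round the shaft, within 9 mm of the seat point; the tamper stands on its board, within 40 mm of its centre and 0.35 rad of its length; all at rest (x of piece0 in the frame of bin between -0.065 and 0.065 m and y of piece0 in the frame of bin between -0.095 and 0.095 m and (((angle between piece0's own z axis and vertical below 0.3 rad or angle between piece0's own z axis and vertical above 2.84 rad) and z of piece0 in the frame of bin between 0.049 and 0.062 m) or ((angle between piece0's own x axis and vertical below 0.3 rad or angle between piece0's own x axis and vertical above 2.84 rad) and z of piece0 in the frame of bin between 0.048 and 0.061 m) or ((angle between piece0's own y axis and vertical below 0.3 rad or angle between piece0's own y axis and vertical above 2.84 rad) and z of piece0 in the frame of bin between 0.04 and 0.053 m)) and x of piece1 in the frame of bin between -0.065 and 0.065 m and y of piece1 in the frame of bin between -0.095 and 0.095 m and (((angle between piece1's own z axis and vertical below 0.3 rad or angle between piece1's own z axis and vertical above 2.84 rad) and z of piece1 in the frame of bin between 0.0475 and 0.0605 m) or ((angle between piece1's own x axis and vertical below 0.3 rad or angle between piece1's own x axis and vertical above 2.84 rad) and z of piece1 in the frame of bin between 0.048 and 0.061 m) or ((angle between piece1's own y axis and vertical below 0.3 rad or angle between piece1's own y axis and vertical above 2.84 rad) and z of piece1 in the frame of bin between 0.04 and 0.053 m)) and x of piece2 in the frame of bin between -0.065 and 0.065 m and y of piece2 in the frame of bin between -0.095 and 0.095 m and (((angle between piece2's own z axis and vertical below 0.3 rad or angle between piece2's own z axis and vertical above 2.84 rad) and z of piece2 in the frame of bin between 0.046 and 0.059 m) or ((angle between piece2's own x axis and vertical below 0.3 rad or angle between piece2's own x axis and vertical above 2.84 rad) and z of piece2 in the frame of bin between 0.048 and 0.061 m) or ((angle between piece2's own y axis and vertical below 0.3 rad or angle between piece2's own y axis and vertical above 2.84 rad) and z of piece2 in the frame of bin between 0.04 and 0.053 m)) and x of piece3 in the frame of bin between -0.065 and 0.065 m and y of piece3 in the frame of bin between -0.095 and 0.095 m and (((angle between piece3's own z axis and vertical below 0.3 rad or angle between piece3's own z axis and vertical above 2.84 rad) and z of piece3 in the frame of bin between 0.0445 and 0.0575 m) or ((angle between piece3's own x axis and vertical below 0.3 rad or angle between piece3's own x axis and vertical above 2.84 rad) and z of piece3 in the frame of bin between 0.048 and 0.061 m) or ((angle between piece3's own y axis and vertical below 0.3 rad or angle between piece3's own y axis and vertical above 2.84 rad) and z of piece3 in the frame of bin between 0.04 and 0.053 m)) and x of piece4 in the frame of bin between -0.065 and 0.065 m and y of piece4 in the frame of bin between -0.095 and 0.095 m and (((angle between piece4's own z axis and vertical below 0.3 rad or angle between piece4's own z axis and vertical above 2.84 rad) and z of piece4 in the frame of bin between 0.043 and 0.056 m) or ((angle between piece4's own x axis and vertical below 0.3 rad or angle between piece4's own x axis and vertical above 2.84 rad) and z of piece4 in the frame of bin between 0.048 and 0.061 m) or ((angle between piece4's own y axis and vertical below 0.3 rad or angle between piece4's own y axis and vertical above 2.84 rad) and z of piece4 in the frame of bin between 0.04 and 0.053 m)) and linear speed of each of piece0, piece1, piece2, piece3, piece4, tamper, sleeve below 0.02 m/s and horizontal distance between sleeve and prop_seat below 0.007 m and distance between sleeve and prop_seat below 0.009 m and angle between sleeve's own z axis and vertical below 0.12 rad and horizontal distance between tamper and rest below 0.04 m and angle between tamper's own z axis and vertical below 0.1 rad and z of tamper in the frame of rest below 0.022 m and angle between the x axis of tamper and the x axis of rest, either way round below 0.35 rad); the robot touches nothing.
It fails at once if the unfired bowl is shifted by more than 25 mm (distance of bowl_a from where it was at the start of the episode above 0.025 m).
Of piece0, piece1, piece2, piece3, piece4 only 3 to 5 are there at a start; the rules pass over those that are not, and their reading is None.
At some moment in a run one of piece0, piece1, piece2, piece3, piece4, sleeve may be knocked a few centimetres aside while the robot is not near it.
Once in a run the grip may slacken for a moment while it holds something.
It also fails if it takes over 210 s, if anything falls off the work surface, if the arm or the gripper's body presses on something with over 40 N, if the wrist force passes 120 N, or if a joint passes its speed limit or range.

ROBOT

A 6-joint arm with a two-finger parallel gripper is mounted at the origin on the work surface. World frame = base frame: x ahead of the robot, y to its left, z up, the work surface at z = 0. Lengths are in m, angles in rad, forces in N, time in s.
With the tool pointing down it reaches from about 0.425 to 0.95 m from the base axis. Payload 3.5 kg.
Tool frame: the origin (TCP) lies between the finger pads; the fingertips stand 19 mm ahead of it and the grasp point (between the pads) is the TCP; z points along the fingers, y is the line along which they close (so a half turn about z gives the same grasp; the last joint's range is limited). The gripper opens to 85 mm and grips with 20 to 120 N. Pads are 22 mm wide; open, the fingers measure 114 mm over their backs; the gripper's body (76 mm by 85 mm) begins 54 mm behind the grasp point. The pads swing forward as they close: fully open they stand 13 mm farther back than shut.
Start: joints at [0.981, 0.286, 1.577, -0, 1.279, -0.15], TCP at [0.287, 0.611, 0.25] pointing down, gripper open.
Joint ranges: [-2.77, 2.77], [-0.9, 2.22], [0.21, 2.48], [-1.53, 4.67], [0.24, 2.81], [-2.84, 2.84]. Speed limits (rad/s): [2.79, 2.79, 3.14, 3.14, 3.14, 3.14].

INTERFACE

Orientations are given as a unit quaternion [x, y, z, w].
In Python, from plant import get_state, cams, ctrl gives the robot as it stands. The module is installed in compiled form; this text tells all that it offers.
- The arm moves only by the tool jog_arm, never from a script. Its argument "deltas" is text: rows parted by semicolons, each of 6 numbers parted by spaces: the shift along the world's x, y, z normalised to -1 to 1, where 1 is 0.02 m, then the turn, a rotation vector about the world's x, y, z normalised to -1 to 1, where 1 is 0.1 rad. In form: x y z ax ay az; .... A call has 1 to 20 rows; each row shifts and turns the commanded pose from where the row before left it; what a row does not reach is not made up. A row lasts 1/8 s, in which the tool goes at most 62.5 mm and 10.7 degrees, less where a joint would pass 70% of its speed; a pose out of reach is approached as far as the arm can. A call with a number of a shift or a turn outside -1 to 1 is refused whole. A call with a gripper value outside its range is refused whole. "gripper" is the opening, from 0 (shut) to 1 (fully open), set as the call begins (left out, the last holds). The fingers move at their own pace and stop on an object; "squeeze" is the grip in N (left out, the last holds). Time passes only in rows, so rows that do not move let the fingers close. It gives the time, the measured TCP pose, the force, the opening and the grip force at its end, in the units of the state.
- get_state(): the state, without advancing time (a new reading comes with each control period).
- cams.read_camera(name): name is "side" or "top" or "wrist"; returns a dict with "color" (384x512x3 uint8, blue, green, red), "vfov" (degrees; the focal length in pixels is half the picture's height over the tangent of half this angle, whatever the lens; pixels are square), "cx", "cy" (the principal point, pixels), "rvec" (rotation vector, rad) and "tvec" (3), from world to camera coordinates, as OpenCV has them. Camera axes: x right, y down, z forward; pixel columns grow to the right and rows downward; lengths in m; the calibration is good to about 2 mm. A picture is of the moment at which its call begins. There is no depth.
- ctrl.sign_off(): hands the job in; it is judged then, once.
The state is a dict: "time": time; "qpos": joint angles; "dq": joint speeds; "joint_efforts": joint torques, N m; "eef_pos": TCP position; "tcp_rot": TCP orientation; "contact_force": force on the tool from outside, world axes, zero at the start; "wrist_torque": the same for the moment, N m; "opening": opening from 0.0 (shut) to 1.0 (fully open); "finger_force": force on a finger pad.
Only numpy, scipy, OpenCV 4.12 (cv2) and the standard library are available. Lean on these libraries where they do the work, as an engineer would, in place of code of your own. Each camera call takes 0.05 s, during which the arm holds its last target. There are 200 camera calls.

## Working session

There is one attempt and no reset: what is moved stays moved. The work goes in short steps, Python scripts to look and compute and a tool call to move; the robot and the scene stay as the last step left them, time stands still between calls to the robot, and variables do not carry over. Pictures are saved under pics/ and viewed, at most 14 in all, crops included, and the job is handed in when it is done.

Besides the shell and the picture viewer there is one more tool, called after ">>>" by a JSON object that holds its "op" and its "data", one argument or row to a line. jog_arm: Moves the arm, as the interface text tells. Its arguments: {"type":"object","properties":{"deltas":{"type":"string"},"gripper":{"type":"number"},"squeeze":{"type":"number"}},"required":["deltas"]}

```bash
mkdir -p pics; cat > h.py <<'E'
import numpy as np, cv2
from plant import get_state, cams, ctrl
def shot(n):
    return cams.read_camera(n)
def K(c):
    f=c["color"].shape[0]/2/np.tan(np.radians(c["vfov"])/2)
    return np.array([[f,0,c["cx"]],[0,f,c["cy"]],[0,0,1.]])
def up(c,uv,z):
    "pixels -> world xy at height z"
    R=cv2.Rodrigues(np.array(c["rvec"],float))[0];t=np.array(c["tvec"],float).ravel()
    o=-R.T@t
    uv=np.atleast_2d(uv).astype(float)
    d=(np.linalg.inv(K(c))@np.c_[uv,np.ones(len(uv))].T).T@R
    return o[:2]+d[:,:2]*((z-o[2])/d[:,2])[:,None]
def proj(c,p):
    return cv2.projectPoints(np.atleast_2d(p).astype(float),np.array(c["rvec"],float),np.array(c["tvec"],float),K(c),None)[0][:,0]
def save(c,name):
    cv2.imwrite("pics/"+name,c["color"])
E
python3 - <<'E'
from h import *
import pickle
for n in("top","side"):
    c=shot(n);save(c,n+"0.png");pickle.dump(c,open(n+"0.pkl","wb"))
    R=cv2.Rodrigues(np.array(c["rvec"],float))[0];print(n,c["vfov"],c["cx"],c["cy"],-R.T@np.ravel(c["tvec"]),R[2])
a=cv2.imread("pics/top0.png");cv2.imwrite("pics/top0b.png",cv2.resize(a,(800,600),interpolation=cv2.INTER_CUBIC))
print(get_state())
E
```

```text
top 53.86288037097989 257.4785713938771 192.51644174656528 [ 0.42232754 -0.04363451  1.02877614] [ 0.18956103  0.02408292 -0.98157355]
side 45.67243119413996 251.55640415361702 188.11844806925046 [-0.07960432 -0.69695788  0.81714684] [ 0.560823   0.5499937 -0.6188574]
{'time': 0.1, 'qpos': array([ 9.81008102e-01,  2.87123067e-01,  1.57804427e+00,  4.73474952e-06,
        1.27859765e+00, -1.49994381e-01]), 'dq': array([-0.00153406, -0.00059012, -0.00255723, -0.00107269,  0.00101668,
        0.00028002]), 'joint_efforts': array([ 1.38838313e-03, -4.07294655e+01, -2.93698722e+01, -1.78345849e-04,
        3.41154460e-03, -3.55810357e-06]), 'eef_pos': array([0.28703829, 0.61031244, 0.24904739]), 'tcp_rot': array([ 2.18129568e-01,  9.75919214e-01, -1.01188651e-03, -3.94777652e-04]), 'contact_force': array([ 0.17627736, -0.08376644,  0.27291444]), 'wrist_torque': array([-0.01099301, -0.0185783 , -0.03947361]), 'finger_force': 0.0, 'opening': 0.9967624593814742}
```

View pics/top0b.png

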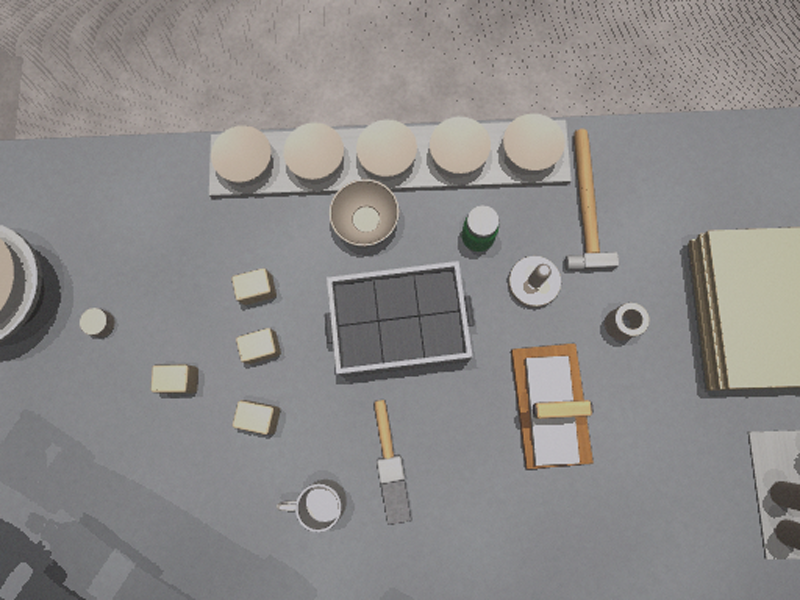

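View pics/side0.png

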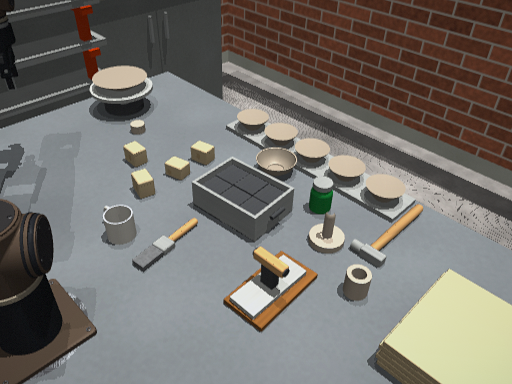

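```bash
cat >> h.py <<'E'
X0,X1,Y0,Y1,S=0.25,0.95,-0.45,0.5,1000.
def ortho(c,z):
    "1 mm per px: col=(Y1-y)*S, row=(X1-x)*S"
    g=np.array([[X1,Y1,z],[X1,Y0,z],[X0,Y0,z],[X0,Y1,z]])
    p=proj(c,g).astype(np.float32)
    q=np.array([[(Y1-a[1])*S,(X1-a[0])*S] for a in g],np.float32)
    return cv2.warpPerspective(c["color"],cv2.getPerspectiveTransform(p,q),(int((Y1-Y0)*S),int((X1-X0)*S)),flags=cv2.INTER_CUBIC)
def w(px): px=np.atleast_2d(px); return np.c_[X1-px[:,1]/S,Y1-px[:,0]/S]
def rects(m,amin,amax):
    out=[]
    for k in cv2.findContours(m.astype(np.uint8),cv2.RETR_EXTERNAL,cv2.CHAIN_APPROX_NONE)[0]:
        a=cv2.contourArea(k)
        if amin<a<amax:
            r=cv2.minAreaRect(k);b=w(cv2.boxPoints(r));
            e=[b[1]-b[0],b[2]-b[1]];L=[np.linalg.norm(v) for v in e];i=int(np.argmax(L))
            ang=np.degrees(np.arctan2(e[i][1],e[i][0]))%180
            out.append((b.mean(0).round(4),round(L[i],4),round(L[1-i],4),round(ang,1),a))
    return out
E
python3 - <<'E'
from h import *
import pickle
c=pickle.load(open("top0.pkl","rb"))
o=ortho(c,0.05);h=cv2.cvtColor(o,cv2.COLOR_BGR2HSV)
m=(h[...,0]>15)&(h[...,0]<35)&(h[...,1]>40)&(h[...,2]>195)
print("pieces(long axis deg from x)");[print(r) for r in rects(m,1200,9000)]
o=ortho(c,0.08);h=cv2.cvtColor(o,cv2.COLOR_BGR2HSV)
for t in(150,):
  m=(h[...,2]>t)&(h[...,1]<40);print("bin");[print(r) for r in rects(m,25000,60000)]
cv2.imwrite("pics/o8.png",o[100:600,200:])
o=ortho(c,0.029);h=cv2.cvtColor(o,cv2.COLOR_BGR2HSV)
m=(h[...,2]>170)&(h[...,1]<40);print("foot");[print(r) for r in rects(m,4000,20000)]
o=ortho(c,0.015);h=cv2.cvtColor(o,cv2.COLOR_BGR2HSV)
m=(h[...,0]<16)&(h[...,1]>110)&(h[...,2]>90);print("board");[print(r) for r in rects(m,1000,30000)]
o=ortho(c,0.094);h=cv2.cvtColor(o,cv2.COLOR_BGR2HSV)
m=(h[...,0]>15)&(h[...,0]<35)&(h[...,1]>70)&(h[...,2]>150);print("grip");[print(r) for r in rects(m,1000,30000)]
for z,n in((0.02,"prop"),(0.06,"sleeve")):
  o=ortho(c,z);h=cv2.cvtColor(o,cv2.COLOR_BGR2HSV);m=(h[...,2]>150)&(h[...,1]<60);print(n);[print(r) for r in rects(m,900,9000)]
E
```

```text
pieces(long axis deg from x)
bin
(array([ 0.5816, -0.0117], dtype=float32), np.float32(0.2231), np.float32(0.1623), np.float32(95.0), 35138.5)
foot
(array([ 0.3699, -0.2625], dtype=float32), np.float32(0.0703), np.float32(0.0649), np.float32(91.2), 4200.0)
(array([ 0.4724, -0.2603], dtype=float32), np.float32(0.0791), np.float32(0.0706), np.float32(1.5), 4964.5)
(array([ 0.6445, -0.2485], dtype=float32), np.float32(0.0863), np.float32(0.0863), np.float32(135.0), 5771.5)
board
(array([ 0.375 , -0.3125], dtype=float32), np.float32(0.078), np.float32(0.021), np.float32(0.0), 1325.0)
(array([ 0.4323, -0.2629], dtype=float32), np.float32(0.1987), np.float32(0.1094), np.float32(3.5), 5362.5)
grip
(array([ 0.4246, -0.2645], dtype=float32), np.float32(0.0827), np.float32(0.0234), np.float32(91.6), 1712.0)
(array([0.4028, 0.0145], dtype=float32), np.float32(0.0882), np.float32(0.0158), np.float32(6.7), 1115.5)
(array([ 0.781 , -0.3325], dtype=float32), np.float32(0.216), np.float32(0.019), np.float32(0.0), 3316.5)
prop
(array([0.283 , 0.1455], dtype=float32), np.float32(0.105), np.float32(0.0
[... 2020 characters left out ...]
(0.0599), np.float32(0.0433), np.float32(104.5), 2364.5)
(array([ 0.567 , -0.3965], dtype=float32), np.float32(0.0544), np.float32(0.0544), np.float32(135.0), 2304.0)
(array([0.6505, 0.2383], dtype=float32), np.float32(0.0596), np.float32(0.0467), np.float32(102.1), 2392.5)
(array([ 0.6375, -0.2425], dtype=float32), np.float32(0.085), np.float32(0.085), np.float32(90.0), 5646.0)
(array([ 0.6697, -0.3421], dtype=float32), np.float32(0.084), np.float32(0.0231), np.float32(91.2), 1589.0)
(array([ 0.747 , -0.1615], dtype=float32), np.float32(0.054), np.float32(0.053), np.float32(0.0), 2204.5)
(array([0.7575, 0.0425], dtype=float32), np.float32(0.081), np.float32(0.081), np.float32(90.0), 5017.5)
```

View pics/o8.png

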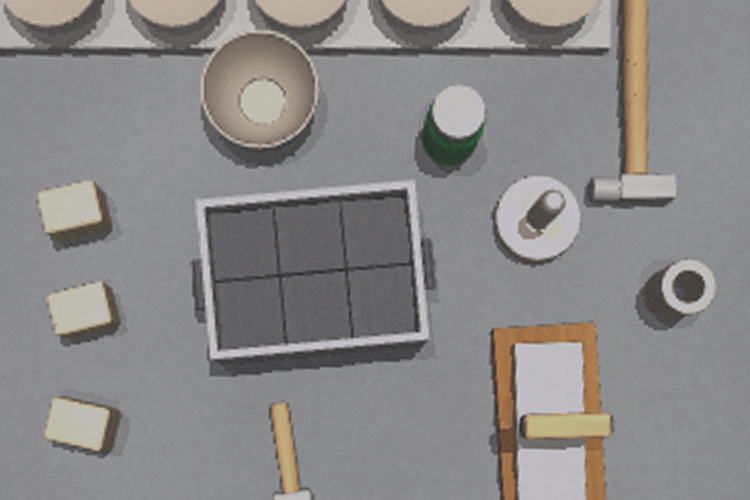

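The pictures show four pieces: A (0.427,0.233), B (0.495,0.375), C (0.547,0.231) and D (0.653,0.241). The box is centred at (0.582,-0.012) with about 5° yaw. The sleeve is to the right of the prop, and the tamper lies on its board. Going to B first.

>>> {"op": "jog_arm", "data": {
  "deltas": "0.868 -0.98 -0.54 0 0 -0.943;0.868 -0.98 -0.54 0 0 -0.943;0.868 -0.98 -0.54 0 0 -0.943;0.868 -0.98 -0.54 0 0 -0.943;0.868 -0.98 -0.54 0 0 -0.943;0.868 -0.98 -0.54 0 0 -0.943;0.868 -0.98 -0.54 0 0 -0.943;0.868 -0.98 -0.54 0 0 -0.943;0.868 -0.98 -0.54 0 0 -0.943;0.868 -0.98 -0.54 0 0 -0.943;0.868 -0.98 -0.54 0 0 -0.943;0.868 -0.98 -0.54 0 0 -0.943;0 0 0 0 0 0;0 0 0 0 0 0",
  "gripper": 1,
  "squeeze": 50
}}

```text
time: 1.85
eef_pos: [0.4953, 0.3759, 0.1207]
tcp_rot: [0.707, 0.707, -0.0, -0.0]
contact_force: [-1.3, 0.6, -0.7]
opening: 0.998
finger_force: 0.0
```

```bash
cat >> h.py <<'E'
def pieces(n="top",z=0.05,c=None):
    c=c or shot(n);o=ortho(c,z);h=cv2.cvtColor(o,cv2.COLOR_BGR2HSV)
    m=(h[...,2]>180)&(h[...,1]<70)&(h[...,1]>15)&(h[...,0]>15)&(h[...,0]<35)
    return rects(m,1500,3600)
E
python3 - <<'E'
from h import *
c=shot("wrist");save(c,"w1.png")
print([r for r in pieces("wrist",c=c)])
print(proj(c,[0.495,0.375,0.05]))
for r in pieces(): print(r)
E
```

```text
[]
[[247.77375026 209.79916185]]
(array([0.4269, 0.2322], dtype=float32), np.float32(0.0587), np.float32(0.0428), np.float32(77.0), 2293.0)
(array([0.5463, 0.2299], dtype=float32), np.float32(0.0585), np.float32(0.0427), np.float32(104.0), 2279.0)
(array([0.6511, 0.2402], dtype=float32), np.float32(0.0591), np.float32(0.0426), np.float32(103.0), 2323.0)
```

View pics/w1.png

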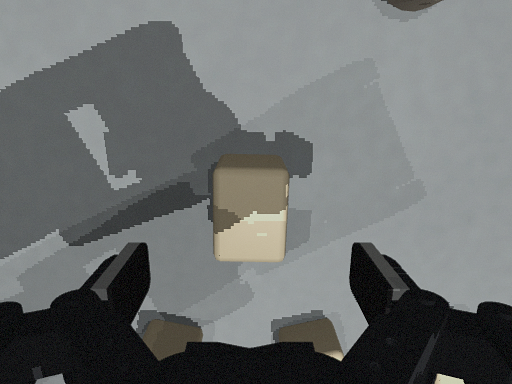

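Wrist view: the piece lies square, its top spanning cols 213–288 and rows 168–262, about 2 mm off prediction. I'll descend with a small correction.

>>> {"op": "jog_arm", "data": {
  "deltas": "0.05 -0.15 -0.96 0 0 0;0 0 -0.96 0 0 0;0 0 -0.96 0 0 0;0 0 -0.96 0 0 0;0 0 0 0 0 0"
}}

```text
time: 2.58
eef_pos: [0.495, 0.3717, 0.0409]
tcp_rot: [0.707, 0.707, -0.003, -0.001]
contact_force: [-0.7, -0.2, 0.1]
opening: 1.001
finger_force: 0.0
```

>>> {"op": "jog_arm", "data": {
  "deltas": "0 0 0 0 0 0;0 0 0 0 0 0;0 0 0 0 0 0;0 0 0 0 0 0;0 0 0 0 0 0",
  "gripper": 0
}}

```text
time: 3.2
eef_pos: [0.4976, 0.3731, 0.0453]
tcp_rot: [0.707, 0.707, 0.001, 0.0]
contact_force: [0.9, 0.4, 4.9]
opening: 0.528
finger_force: 54.4
```

>>> {"op": "jog_arm", "data": {
  "deltas": "0 0 1 0 0 0;0.33 -1 1 0 0 0.046;0.33 -1 1 0 0 0.046;0.33 -1 1 0 0 0.046;0.33 -1 1 0 0 0.046;0.33 -1 1 0 0 0.046;0.33 -1 0 0 0 0.046;0.33 -1 0 0 0 0.046;0.33 -1 0 0 0 0.046;0.33 -1 0 0 0 0.046;0.33 -1 0 0 0 0.046;0.33 -1 0 0 0 0.046;0.33 -1 0 0 0 0.046;0.33 -1 0 0 0 0.046;0.33 -1 0 0 0 0.046;0.33 -1 0 0 0 0.046;0.33 -1 0 0 0 0.046;0.33 -1 0 0 0 0.046;0.33 -1 0 0 0 0.046;0.33 -1 0 0 0 0.046"
}}

```text
time: 5.7
eef_pos: [0.6223, -0.0086, 0.1639]
tcp_rot: [0.676, 0.737, -0.0, -0.0]
contact_force: [-0.6, 0.5, -1.6]
opening: 0.527
finger_force: 53.8
```

>>> {"op": "jog_arm", "data": {
  "deltas": "0 -0.83 0 0 0 0;0 -0.83 0 0 0 0;0 -0.83 0 0 0 0;0 -0.83 0 0 0 0;0 0 0 0 0 0;0 0 0 0 0 0;0 0 0 0 0 0"
}}

```text
time: 6.58
eef_pos: [0.622, -0.0732, 0.1639]
tcp_rot: [0.675, 0.737, 0.0, -0.0]
contact_force: [1.0, -0.4, -1.6]
opening: 0.531
finger_force: 53.7
```

>>> {"op": "jog_arm", "data": {
  "deltas": "0.05 0 -0.8 0 0 0;0 0 -0.8 0 0 0;0 0 -0.8 0 0 0;0 0 -0.2 0 0 0;0 0 -0.05 0 0 0;0 0 0 0 0 0;0 0 0 0 0 0"
}}

```text
time: 7.45
eef_pos: [0.6236, -0.074, 0.1118]
tcp_rot: [0.676, 0.737, 0.0, 0.001]
contact_force: [0.0, -0.2, -1.1]
opening: 0.526
finger_force: 58.3
```

```bash
python3 - <<'E'
from h import *
c=shot("side");s=c["color"];u,v=proj(c,[.62,-.07,.1])[0].astype(int)
save(c,"s2.png");k=cv2.resize(s[max(v-90,0):v+90,max(u-110,0):u+110],None,fx=3,fy=3,interpolation=cv2.INTER_CUBIC);cv2.imwrite("pics/s2c.png",k)
for r in pieces(): print(r)
print(get_state()["eef_pos"],get_state()["contact_force"])
E
```

```text
(array([0.427 , 0.2323], dtype=float32), np.float32(0.0596), np.float32(0.0435), np.float32(77.0), 2400.0)
(array([0.5462, 0.23  ], dtype=float32), np.float32(0.0593), np.float32(0.043), np.float32(104.5), 2338.5)
(array([0.651 , 0.2402], dtype=float32), np.float32(0.0594), np.float32(0.0434), np.float32(103.5), 2380.5)
(array([0.757 , 0.0388], dtype=float32), np.float32(0.0493), np.float32(0.047), np.float32(22.6), 1605.5)
[ 0.62341547 -0.07391876  0.11158634] [ 1.23871534 -0.26617505 -1.04839676]
```

View pics/s2c.png

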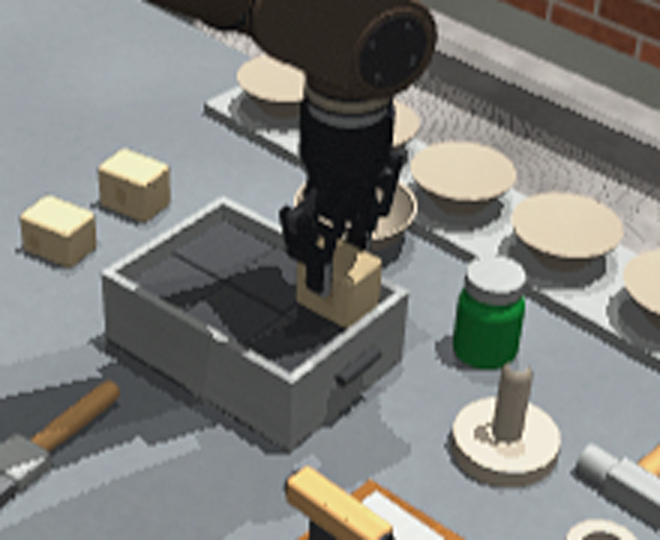

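The picture shows the piece inside the corner of the box, clear of the walls. Release and go on to D.

>>> {"op": "jog_arm", "data": {
  "deltas": "0 0 -0.1 0 0 0;0 0 0 0 0 0;0 0 0 0 0 0;0 0 0 0 0 0;0 0 1 0 0 0;0 0 1 0 0 0;0 0 1 0 0 0;0.11 1 0 0 0 0.113;0.11 1 0 0 0 0.113;0.11 1 0 0 0 0.113;0.11 1 0 0 0 0.113;0.11 1 0 0 0 0.113;0.11 1 0 0 0 0.113;0.11 1 0 0 0 0.113;0.11 1 0 0 0 0.113;0.11 1 0 0 0 0.113;0.11 1 0 0 0 0.113;0.11 1 0 0 0 0.113;0.11 1 0 0 0 0.113;0.11 1 0 0 0 0.113",
  "gripper": 0.72
}}

```text
time: 10.05
eef_pos: [0.6518, 0.1875, 0.1689]
tcp_rot: [0.62, 0.785, 0.0, 0.0]
contact_force: [0.3, -0.3, 0.2]
opening: 0.718
finger_force: 0.0
```

>>> {"op": "jog_arm", "data": {
  "deltas": "0 0.907 0 0 0 0;0 0.907 0 0 0 0;0 0.907 0 0 0 0;0 0 -0.89 0 0 0;0 0 -0.89 0 0 0;0 0 -0.89 0 0 0;0 0 -0.89 0 0 0;0 0 -0.89 0 0 0;0 0 0 0 0 0;0 0 0 0 0 0",
  "gripper": 1
}}

```text
time: 11.3
eef_pos: [0.6521, 0.2406, 0.0804]
tcp_rot: [0.62, 0.785, 0.0, 0.0]
contact_force: [-0.5, 0.2, 0.3]
opening: 0.996
finger_force: 0.0
```

```bash
python3 - <<'E'
from h import *
c=shot("wrist");save(c,"w2.png");g=c["color"]
print(get_state()["eef_pos"],proj(c,[.652,.2405,.05]))
for r in pieces(): print(r)
E
```

```text
[0.65240899 0.24073754 0.08094695] [[248.28385943 235.30588658]]
(array([ 0.6364, -0.0757], dtype=float32), np.float32(0.0637), np.float32(0.0462), np.float32(94.4), 2745.5)
(array([0.7556, 0.0451], dtype=float32), np.float32(0.064), np.float32(0.0618), np.float32(76.0), 2280.0)
```

View pics/w2.png

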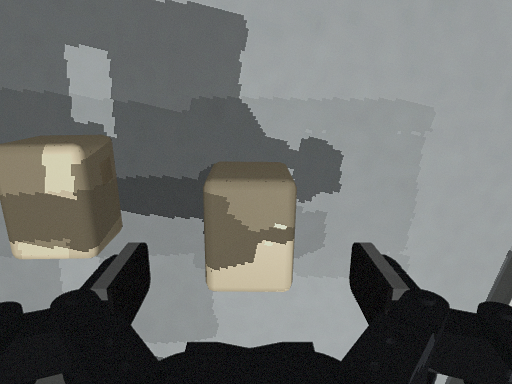

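The piece is centred between the fingers: top cols 205–295, rows 181–290. Descend and grip.

>>> {"op": "jog_arm", "data": {
  "deltas": "0 0 -0.9 0 0 0;0 0 -0.9 0 0 0;0 0 0 0 0 0"
}}

```text
time: 11.78
eef_pos: [0.6493, 0.2401, 0.0402]
tcp_rot: [0.62, 0.785, -0.002, -0.002]
contact_force: [-0.0, -0.1, -0.8]
opening: 1.001
finger_force: 0.0
```

>>> {"op": "jog_arm", "data": {
  "deltas": "0 0 0 0 0 0;0 0 0 0 0 0;0 0 0 0 0 0;0 0 0 0 0 0;0 0 0 0 0 0",
  "gripper": 0
}}

```text
time: 12.4
eef_pos: [0.6524, 0.2407, 0.045]
tcp_rot: [0.62, 0.785, 0.001, 0.001]
contact_force: [0.3, 0.0, 3.5]
opening: 0.524
finger_force: 53.9
```

>>> {"op": "jog_arm", "data": {
  "deltas": "0 0 1 0 0 0;-0.316 -1 1 0 0 -0.092;-0.316 -1 1 0 0 -0.092;-0.316 -1 1 0 0 -0.092;-0.316 -1 1 0 0 -0.092;-0.316 -1 1 0 0 -0.092;-0.316 -1 0 0 0 -0.092;-0.316 -1 0 0 0 -0.092;-0.316 -1 0 0 0 -0.092;-0.316 -1 0 0 0 -0.092;-0.316 -1 0 0 0 -0.092;-0.316 -1 0 0 0 -0.092;-0.316 -1 0 0 0 -0.092;-0.316 -1 0 0 0 -0.092;-0.316 -1 0 0 0 -0.092;-0.316 -1 0 0 0 -0.092;-0.316 -1 0 0 0 -0.092;0 0 0 0 0 0;0 0 0 0 0 0"
}}

```text
time: 14.78
eef_pos: [0.5506, -0.0795, 0.164]
tcp_rot: [0.676, 0.737, 0.0, -0.0]
contact_force: [0.8, -0.2, -2.1]
opening: 0.524
finger_force: 53.5
```

>>> {"op": "jog_arm", "data": {
  "deltas": "0 0 -0.8 0 0 0;0 0 -0.8 0 0 0;0 0 -0.8 0 0 0;0 0 -0.25 0 0 0;0 0 -0.1 0 0 0;0 0 0 0 0 0;0 0 0 0 0 0"
}}

```text
time: 15.65
eef_pos: [0.551, -0.0796, 0.1097]
tcp_rot: [0.676, 0.737, 0.0, 0.001]
contact_force: [-0.5, -0.4, -1.7]
opening: 0.528
finger_force: 53.5
```

>>> {"op": "jog_arm", "data": {
  "deltas": "0 0 -0.1 0 0 0;0 0 0 0 0 0;0 0 0 0 0 0;0 0 0 0 0 0;0 0 1 0 0 0;0 0 1 0 0 0;0 0 1 0 0 0;0 1 0 0 0 0.125;0 1 0 0 0 0.125;0 1 0 0 0 0.125;0 1 0 0 0 0.125;0 1 0 0 0 0.125;0 1 0 0 0 0.125;0 1 0 0 0 0.125;0 1 0 0 0 0.125;0 1 0 0 0 0.125;0 1 0 0 0 0.125;0 1 0 0 0 0.125;0 1 0 0 0 0.125;0 1 0 0 0 0.125",
  "gripper": 0.72
}}

```text
time: 18.15
eef_pos: [0.5505, 0.1819, 0.1669]
tcp_rot: [0.613, 0.79, 0.0, 0.0]
contact_force: [0.5, -1.1, -0.2]
opening: 0.716
finger_force: 0.0
```

>>> {"op": "jog_arm", "data": {
  "deltas": "-0.07 0.833 0 0 0 0;-0.07 0.833 0 0 0 0;-0.06 0.833 0 0 0 0;0 0 -0.89 0 0 0;0 0 -0.89 0 0 0;0 0 -0.89 0 0 0;0 0 -0.89 0 0 0;0 0 -0.89 0 0 0;0 0 0 0 0 0;0 0 0 0 0 0",
  "gripper": 1
}}

```text
time: 19.4
eef_pos: [0.547, 0.2306, 0.0783]
tcp_rot: [0.614, 0.789, 0.0, 0.0]
contact_force: [-0.7, -0.1, -0.5]
opening: 0.999
finger_force: 0.0
```

```bash
cat >> h.py <<'E'
def wpiece(z=0.05):
    "top face of the piece between the fingers, by wrist camera (cream: warm hue)"
    c=shot("wrist");g=cv2.cvtColor(c["color"],cv2.COLOR_BGR2HSV)
    m=((g[...,0]<35)&(g[...,1]>45)&(g[...,2]>60)).astype(np.uint8);m[300:]=0
    n,l,st,ce=cv2.connectedComponentsWithStats(m)
    print("wrist comps",[(s.tolist(),k.round(0).tolist()) for s,k in zip(st[1:],ce[1:]) if s[4]>800])
    return c
E
python3 - <<'E'
from h import *
c=wpiece();save(c,"w3.png")
print(get_state()["eef_pos"],proj(c,[[.5467,.2305,.05],[.427,.2325,.05]]))
for r in pieces(): print(r)
E
```

```text
wrist comps [([0, 101, 107, 155, 11921], [42.0, 172.0]), ([206, 160, 91, 125, 10100], [250.0, 221.0])]
[0.54728284 0.23070466 0.07875901] [[247.99261388 236.94819016]
 [ -2.17009342 174.2471583 ]]
(array([ 0.5585, -0.0821], dtype=float32), np.float32(0.063), np.float32(0.0457), np.float32(94.6), 2685.0)
(array([ 0.6364, -0.0757], dtype=float32), np.float32(0.0635), np.float32(0.0459), np.float32(94.4), 2709.0)
(array([0.7524, 0.0418], dtype=float32), np.float32(0.0561), np.float32(0.0525), np.float32(138.4), 1762.0)
```

>>> {"op": "jog_arm", "data": {
  "deltas": "0.05 0.1 -0.85 0 0 0;0 0 -0.85 0 0 0;0 0 0 0 0 0"
}}

```text
time: 19.88
eef_pos: [0.5455, 0.2321, 0.041]
tcp_rot: [0.614, 0.789, -0.002, -0.002]
contact_force: [-0.4, -0.2, 0.5]
opening: 0.996
finger_force: 0.0
```

>>> {"op": "jog_arm", "data": {
  "deltas": "0 0 0 0 0 0;0 0 0 0 0 0;0 0 0 0 0 0;0 0 0 0 0 0;0 0 0 0 0 0",
  "gripper": 0
}}

```text
time: 20.5
eef_pos: [0.5483, 0.2327, 0.0448]
tcp_rot: [0.614, 0.789, 0.001, 0.001]
contact_force: [0.3, 0.6, 3.0]
opening: 0.523
finger_force: 54.2
```

>>> {"op": "jog_arm", "data": {
  "deltas": "0 0 1 0 0 0;0 0 1 0 0 0;0.353 -0.98 1 0 0 -0.181;0.353 -0.98 1 0 0 -0.181;0.353 -0.98 1 0 0 -0.181;0.353 -0.98 1 0 0 -0.181;0.353 -0.98 0 0 0 -0.181;0.353 -0.98 0 0 0 -0.181;0.353 -0.98 0 0 0 -0.181;0.353 -0.98 0 0 0 -0.181;0.353 -0.98 0 0 0 -0.181;0 0 0 0 0 0;0 0 0 0 0 0"
}}

```text
time: 22.12
eef_pos: [0.611, 0.0563, 0.1637]
tcp_rot: [0.676, 0.737, -0.0, -0.0]
contact_force: [-0.7, 0.5, -2.1]
opening: 0.524
finger_force: 53.7
```

>>> {"op": "jog_arm", "data": {
  "deltas": "0 0 -0.8 0 0 0;0 0 -0.8 0 0 0;0 0 -0.8 0 0 0;0 0 -0.25 0 0 0;0 0 -0.1 0 0 0;0 0 0 0 0 0;0 0 0 0 0 0"
}}

```text
time: 23.0
eef_pos: [0.6116, 0.0561, 0.1097]
tcp_rot: [0.676, 0.737, 0.0, 0.001]
contact_force: [1.0, -0.4, -1.5]
opening: 0.524
finger_force: 53.7
```

```bash
python3 - <<'E'
from h import *
for r in pieces(): print(r)
c=shot("side");save(c,"s3.png")
E
```

```text
(array([ 0.5586, -0.0821], dtype=float32), np.float32(0.0629), np.float32(0.0456), np.float32(94.4), 2681.0)
(array([ 0.6364, -0.0758], dtype=float32), np.float32(0.0635), np.float32(0.0458), np.float32(94.2), 2705.0)
(array([0.7615, 0.0435], dtype=float32), np.float32(0.061), np.float32(0.041), np.float32(90.0), 1537.0)
```

>>> {"op": "jog_arm", "data": {
  "deltas": "0 0 -0.1 0 0 0;0 0 0 0 0 0;0 0 0 0 0 0;0 0 0 0 0 0;0 0 1 0 0 0;0 0 1 0 0 0;0 0 1 0 0 0;-1 0.97 0 0 0 -0.34;-1 0.97 0 0 0 -0.34;-1 0.97 0 0 0 -0.34;-1 0.97 0 0 0 -0.34;-1 0.97 0 0 0 -0.34;-1 0.97 0 0 0 -0.34;-1 0.97 0 0 0 -0.34;-1 0.97 0 0 0 -0.34;-1 0.97 0 0 0 -0.34;0 0 0 0 0 0;0 0 0 0 0 0",
  "gripper": 0.72
}}

```text
time: 25.35
eef_pos: [0.4319, 0.2306, 0.168]
tcp_rot: [0.78, 0.625, 0.001, 0.001]
contact_force: [0.4, -0.3, -0.3]
opening: 0.722
finger_force: 0.0
```

```bash
python3 - <<'E'
from h import *
c=wpiece();save(c,"w4.png")
print(get_state()["eef_pos"],proj(c,[.427,.2325,.05]))
for r in pieces(): print(r)
E
```

```text
wrist comps [([213, 142, 63, 89, 4457], [242.0, 183.0])]
[0.43199899 0.23044205 0.16778942] [[240.65610943 186.80769275]]
(array([ 0.5588, -0.0821], dtype=float32), np.float32(0.0627), np.float32(0.0455), np.float32(94.0), 2656.0)
(array([0.6219, 0.0614], dtype=float32), np.float32(0.0627), np.float32(0.0449), np.float32(94.8), 2625.5)
(array([ 0.6361, -0.0754], dtype=float32), np.float32(0.0628), np.float32(0.0452), np.float32(95.0), 2655.0)
(array([0.758 , 0.0391], dtype=float32), np.float32(0.0464), np.float32(0.0464), np.float32(113.2), 1514.5)
```

View pics/w4.png

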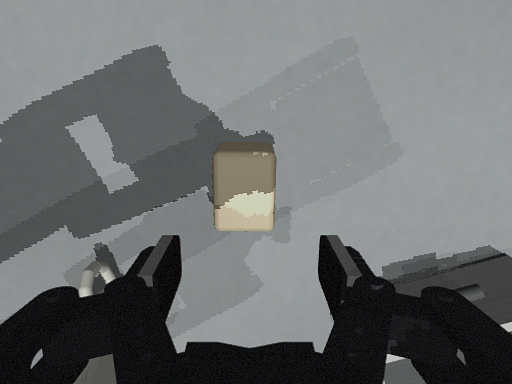

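A is unmoved and aligned (top centre at 244,191). Descend and grip it.

>>> {"op": "jog_arm", "data": {
  "deltas": "-0.13 -0.07 -0.88 0 0 0;0 0 -0.88 0 0 0;0 0 -0.88 0 0 0;0 0 -0.88 0 0 0;0 0 -0.88 0 0 0;0 0 -0.88 0 0 0;0 0 -0.88 0 0 0;0 0 0 0 0 0",
  "gripper": 1
}}

```text
time: 26.45
eef_pos: [0.4271, 0.229, 0.0418]
tcp_rot: [0.78, 0.625, -0.002, -0.001]
contact_force: [0.8, -0.3, 0.4]
opening: 1.0
finger_force: 0.0
```

>>> {"op": "jog_arm", "data": {
  "deltas": "0 0 0 0 0 0;0 0 0 0 0 0;0 0 0 0 0 0;0 0 0 0 0 0;0 0 0 0 0 0",
  "gripper": 0
}}

```text
time: 27.08
eef_pos: [0.4294, 0.2297, 0.0447]
tcp_rot: [0.78, 0.625, 0.001, 0.0]
contact_force: [0.1, -0.5, 5.6]
opening: 0.529
finger_force: 53.6
```

>>> {"op": "jog_arm", "data": {
  "deltas": "0 0 1 0 0 0;0 0 1 0 0 0;0.614 -0.998 1 0 0 0.344;0.614 -0.998 1 0 0 0.344;0.614 -0.998 1 0 0 0.344;0.614 -0.998 1 0 0 0.344;0.614 -0.998 0 0 0 0.344;0.614 -0.998 0 0 0 0.344;0.614 -0.998 0 0 0 0.344;0.614 -0.998 0 0 0 0.344;0.614 -0.998 0 0 0 0.344;0 0 0 0 0 0;0 0 0 0 0 0"
}}

```text
time: 28.7
eef_pos: [0.5381, 0.0501, 0.1628]
tcp_rot: [0.675, 0.738, -0.001, -0.001]
contact_force: [-0.3, 0.3, -1.4]
opening: 0.528
finger_force: 52.9
```

>>> {"op": "jog_arm", "data": {
  "deltas": "0 0 -0.8 0 0 0;0 0 -0.8 0 0 0;0 0 -0.8 0 0 0;0 0 -0.25 0 0 0;0 0 -0.1 0 0 0;0 0 0 0 0 0;0 0 0 0 0 0"
}}

```text
time: 29.58
eef_pos: [0.5395, 0.0497, 0.1094]
tcp_rot: [0.675, 0.738, 0.0, 0.001]
contact_force: [0.6, -0.6, -1.4]
opening: 0.533
finger_force: 52.8
```

>>> {"op": "jog_arm", "data": {
  "deltas": "0 0 -0.1 0 0 0;0 0 0 0 0 0;0 0 0 0 0 0;0 0 0 0 0 0;0 0 1 0 0 0;0 0 1 0 0 0;0 0 1 0 0 0;-0.48 -0.97 0 0 0 -0.05;-0.48 -0.97 0 0 0 -0.05;-0.48 -0.97 0 0 0 -0.05;-0.48 -0.97 0 0 0 -0.05;-0.48 -0.97 0 0 0 -0.05;-0.48 -0.97 0 0 0 -0.05;-0.48 -0.97 0 0 0 -0.05;-0.48 -0.97 0 0 0 -0.05;-0.48 -0.97 0 0 0 -0.05;-0.48 -0.97 0 0 0 -0.05;-0.48 -0.97 0 0 0 -0.05;-0.48 -0.97 0 0 0 -0.05",
  "gripper": 0.72
}}

```text
time: 31.95
eef_pos: [0.4235, -0.1837, 0.1669]
tcp_rot: [0.697, 0.717, 0.0, 0.0]
contact_force: [0.3, 0.2, 0.3]
opening: 0.717
finger_force: 0.0
```

>>> {"op": "jog_arm", "data": {
  "deltas": "0 -0.97 0 0 0 0;0 -0.97 0 0 0 0;0 -0.97 0 0 0 0;0 -0.97 0 0 0 0;0 0 0 0 0 0;0 0 0 0 0 0"
}}

```text
time: 32.7
eef_pos: [0.4237, -0.2604, 0.1664]
tcp_rot: [0.697, 0.717, 0.0, -0.001]
contact_force: [0.8, -0.2, -0.1]
opening: 0.722
finger_force: 0.0
```

```bash
python3 - <<'E'
from h import *
t=shot("top");w_=shot("wrist");s=get_state()["eef_pos"];print(s,proj(w_,[.4246,-.261,.109]))
cv2.imwrite("pics/t5.png",np.vstack([np.hstack([t["color"],w_["color"]])])[:, :]) 
o=cv2.resize(np.hstack([t["color"][130:330,150:430],w_["color"][100:300,116:396]]),(800,286));o2=shot("side")["color"]
cv2.imwrite("pics/t5.png",np.vstack([o,cv2.resize(o2[90:290,140:540][:, :400],(800,314))]))
for r in pieces(z=.11,c=t): print(r)
E
```

```text
[ 0.42374692 -0.26006764  0.16652296] [[249.74429611 217.47198328]]
(array([0.5394, 0.052 ], dtype=float32), np.float32(0.0617), np.float32(0.0433), np.float32(95.9), 2411.0)
(array([ 0.5504, -0.0799], dtype=float32), np.float32(0.0585), np.float32(0.0432), np.float32(93.6), 2351.0)
(array([0.6097, 0.0549], dtype=float32), np.float32(0.0585), np.float32(0.0427), np.float32(94.6), 2307.0)
(array([ 0.6232, -0.0737], dtype=float32), np.float32(0.0595), np.float32(0.0428), np.float32(94.8), 2369.0)
```

View pics/t5.png

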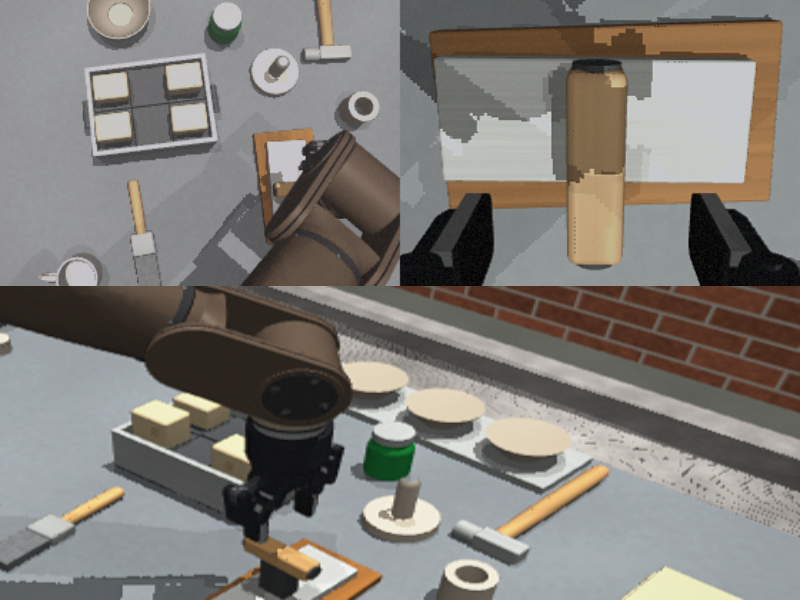

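All four pieces stand flat in the box, and the tamper's bar is centred under the gripper. Grasp it.

>>> {"op": "jog_arm", "data": {
  "deltas": "0.1 0.05 -0.86 0 0 0;0 0 -0.86 0 0 0;0 0 -0.86 0 0 0;0 0 -0.86 0 0 0;0 0 0 0 0 0;0 0 0 0 0 0"
}}

```text
time: 33.6
eef_pos: [0.426, -0.2599, 0.0981]
tcp_rot: [0.697, 0.718, -0.0, 0.0]
contact_force: [-0.1, 0.2, -0.7]
opening: 0.717
finger_force: 0.0
```

>>> {"op": "jog_arm", "data": {
  "deltas": "0 0 0 0 0 0;0 0 0 0 0 0;0 0 0 0 0 0;0 0 0 0 0 0;0 0 0 0 0 0;0 0 0 0 0 0;0 0 0.3 0 0 0;0 0 0.7 0 0 0;0 0 1 0 0 0;0 0 0 0 0 0;0 0 0 0 0 0",
  "gripper": 0,
  "squeeze": 110
}}

```text
time: 34.98
eef_pos: [0.4254, -0.2592, 0.1372]
tcp_rot: [0.697, 0.718, 0.0, -0.001]
contact_force: [-0.8, 0.3, -5.1]
opening: 0.262
finger_force: 108.3
```

>>> {"op": "jog_arm", "data": {
  "deltas": "0 0 1 0 0 0;0.81 0.91 0.9 0 0 0.06;0.81 0.91 0.9 0 0 0.06;0.81 0.91 0.9 0 0 0.06;0.81 0.91 0.9 0 0 0.06;0.81 0.91 0 0 0 0.06;0.81 0.91 0 0 0 0.06;0.81 0.91 0 0 0 0.06;0.81 0.91 0 0 0 0.06;0.81 0.91 0 0 0 0.06;0.81 0.91 0 0 0 0.06;0 0 0 0 0 0;0 0 0 0 0 0;0 0 0 0 0 0"
}}

```text
time: 36.72
eef_pos: [0.5872, -0.0782, 0.2293]
tcp_rot: [0.675, 0.738, -0.0, -0.0]
contact_force: [0.1, 0.4, -5.5]
opening: 0.26
finger_force: 109.0
```

```bash
python3 - <<'E'
from h import *
w_=shot("wrist");s=get_state();print(s["eef_pos"],s["opening"])
o2=shot("side")["color"]
cv2.imwrite("pics/t6.png",cv2.resize(np.hstack([o2[110:290,140:380],w_["color"][110:290,136:376]]),(800,300),interpolation=cv2.INTER_CUBIC))
E
```

```text
[ 0.58729467 -0.07821645  0.22958348] 0.26322337394826834
```

View pics/t6.png

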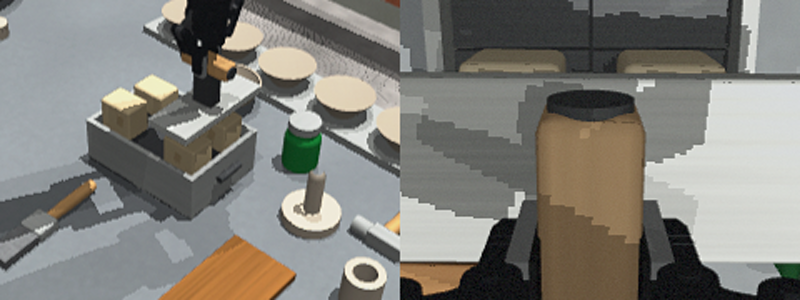

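The tamper sits squarely over the -y pair. Press down slowly.

>>> {"op": "jog_arm", "data": {
  "deltas": "0 0.08 -0.5 0 0 0;0 0 -0.5 0 0 0;0 0 -0.15 0 0 0;0 0 -0.1 0 0 0;0 0 -0.1 0 0 0;0 0 -0.1 0 0 0;0 0 -0.1 0 0 0;0 0 -0.1 0 0 0;0 0 -0.1 0 0 0;0 0 -0.1 0 0 0;0 0 -0.1 0 0 0"
}}

```text
time: 38.2
eef_pos: [0.5881, -0.0762, 0.1922]
tcp_rot: [0.675, 0.738, 0.0, 0.0]
contact_force: [-2.6, 0.4, 2.6]
opening: 0.261
finger_force: 110.2
```

>>> {"op": "jog_arm", "data": {
  "deltas": "0 0 -0.1 0 0 0;0 0 -0.1 0 0 0;0 0 -0.1 0 0 0;0 0 -0.1 0 0 0;0 0 -0.1 0 0 0;0 0 -0.1 0 0 0"
}}

```text
time: 38.95
eef_pos: [0.588, -0.0761, 0.1788]
tcp_rot: [0.675, 0.738, 0.0, 0.0]
contact_force: [-1.4, 1.0, 3.2]
opening: 0.263
finger_force: 110.3
```

>>> {"op": "jog_arm", "data": {
  "deltas": "0 0 -0.1 0 0 0;0 0 -0.1 0 0 0;0 0 -0.1 0 0 0;0 0 -0.1 0 0 0;0 0 -0.1 0 0 0;0 0 -0.1 0 0 0"
}}

```text
time: 39.7
eef_pos: [0.588, -0.0761, 0.1669]
tcp_rot: [0.675, 0.738, 0.0, 0.0]
contact_force: [-0.5, 1.0, 2.0]
opening: 0.261
finger_force: 110.2
```

>>> {"op": "jog_arm", "data": {
  "deltas": "0 0 -0.1 0 0 0;0 0 -0.1 0 0 0;0 0 0 0 0 0"
}}

```text
time: 40.08
eef_pos: [0.588, -0.0761, 0.164]
tcp_rot: [0.675, 0.738, -0.0, 0.0]
contact_force: [-2.0, 1.1, 7.0]
opening: 0.262
finger_force: 110.8
```

>>> {"op": "jog_arm", "data": {
  "deltas": "0 0 -0.05 0 0 0;0 0 -0.05 0 0 0;0 0 0 0 0 0"
}}

```text
time: 40.45
eef_pos: [0.588, -0.0761, 0.164]
tcp_rot: [0.675, 0.738, -0.0, 0.0]
contact_force: [-6.8, 2.2, 14.8]
opening: 0.258
finger_force: 111.8
```

>>> {"op": "jog_arm", "data": {
  "deltas": "0 0 0.2 0 0 0;0 0 0.3 0 0 0;0 0 1 0 0 0;0 0 1 0 0 0;0 0 1 0 0 0;-0.091 0.922 0 0 0 0;-0.091 0.922 0 0 0 0;-0.091 0.922 0 0 0 0;-0.091 0.922 0 0 0 0;-0.091 0.922 0 0 0 0;-0.091 0.922 0 0 0 0;-0.091 0.922 0 0 0 0;0 0 0 0 0 0;0 0 0 0 0 0;0 0 0 0 0 0"
}}

```text
time: 42.32
eef_pos: [0.5752, 0.0524, 0.231]
tcp_rot: [0.675, 0.738, -0.0, 0.0]
contact_force: [0.6, 0.6, -4.8]
opening: 0.267
finger_force: 109.1
```

```bash
python3 - <<'E'
from h import *
t=shot("top");s=get_state();print(s["eef_pos"],s["opening"])
for r in pieces(z=.08,c=t): print(r)
o2=shot("side")["color"]
cv2.imwrite("pics/t7.png",cv2.resize(np.hstack([o2[110:290,140:380],t["color"][130:310,180:420]]),(800,300),interpolation=cv2.INTER_CUBIC))
E
```

```text
[0.57518938 0.05239734 0.23094818] 0.259108217965365
(array([ 0.5451, -0.0863], dtype=float32), np.float32(0.0591), np.float32(0.0431), np.float32(96.7), 2347.5)
(array([ 0.622 , -0.0736], dtype=float32), np.float32(0.0593), np.float32(0.0427), np.float32(94.6), 2362.0)
```

View pics/t7.png

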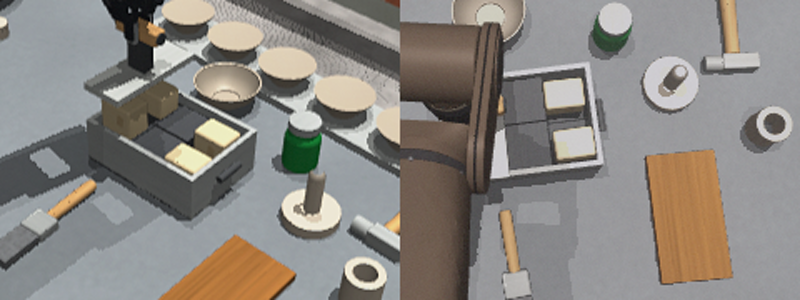

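The -y pair is now low in the box; the near piece slid a few millimetres but is still inside. Press the +y pair.

>>> {"op": "jog_arm", "data": {
  "deltas": "0 0.05 -0.5 0 0 0;0 0 -0.5 0 0 0;0 0 -0.15 0 0 0;0 0 -0.1 0 0 0;0 0 -0.1 0 0 0;0 0 -0.1 0 0 0;0 0 -0.1 0 0 0;0 0 -0.1 0 0 0;0 0 -0.1 0 0 0;0 0 -0.1 0 0 0;0 0 -0.1 0 0 0;0 0 -0.1 0 0 0;0 0 -0.1 0 0 0;0 0 -0.1 0 0 0;0 0 -0.1 0 0 0;0 0 -0.1 0 0 0;0 0 -0.1 0 0 0"
}}

```text
time: 44.55
eef_pos: [0.5753, 0.054, 0.18]
tcp_rot: [0.675, 0.738, 0.0, 0.0]
contact_force: [-2.1, 0.0, 3.0]
opening: 0.261
finger_force: 110.1
```

>>> {"op": "jog_arm", "data": {
  "deltas": "0 0 -0.1 0 0 0;0 0 -0.1 0 0 0;0 0 -0.1 0 0 0;0 0 -0.1 0 0 0;0 0 -0.1 0 0 0;0 0 -0.1 0 0 0;0 0 0 0 0 0"
}}

```text
time: 45.42
eef_pos: [0.5752, 0.054, 0.1675]
tcp_rot: [0.675, 0.738, 0.0, 0.0]
contact_force: [0.8, 0.7, 0.2]
opening: 0.262
finger_force: 110.0
```

>>> {"op": "jog_arm", "data": {
  "deltas": "0 0 -0.1 0 0 0;0 0 -0.1 0 0 0;0 0 -0.1 0 0 0;0 0 -0.05 0 0 0;0 0 0 0 0 0"
}}

```text
time: 46.05
eef_pos: [0.5753, 0.054, 0.164]
tcp_rot: [0.675, 0.738, -0.0, -0.0]
contact_force: [-6.6, 0.2, 13.5]
opening: 0.267
finger_force: 111.7
```

```bash
python3 - <<'E'
from h import *
t=shot("top");s=get_state();print(s["eef_pos"],s["contact_force"],s["opening"])
for z in(.08,.075): 
  for r in pieces(z=z,c=t): print(r)
c=shot("side");o2=c["color"];print(proj(c,[[.6232,-.0737,.08],[.545,-.086,.08]]))
cv2.imwrite("pics/t8.png",cv2.resize(o2[150:230,190:300],(800,582),interpolation=cv2.INTER_CUBIC))
E
```

```text
[0.57527581 0.05401966 0.16395862] [-6.46853127  0.68533136 13.3732897 ] 0.2587947747841433
(array([ 0.5451, -0.0865], dtype=float32), np.float32(0.0585), np.float32(0.0429), np.float32(96.7), 2335.0)
(array([ 0.622 , -0.0736], dtype=float32), np.float32(0.0593), np.float32(0.0427), np.float32(94.8), 2354.5)
(array([0.7443, 0.0406], dtype=float32), np.float32(0.0576), np.float32(0.053), np.float32(92.4), 1852.0)
(array([ 0.546 , -0.0869], dtype=float32), np.float32(0.0592), np.float32(0.0434), np.float32(95.9), 2368.0)
(array([ 0.623 , -0.0737], dtype=float32), np.float32(0.0593), np.float32(0.0428), np.float32(94.8), 2361.5)
(array([0.7465, 0.041 ], dtype=float32), np.float32(0.058), np.float32(0.053), np.float32(90.0), 1902.5)
[[269.56665966 188.03909423]
 [251.56819647 203.4171712 ]]
```

View pics/t8.png

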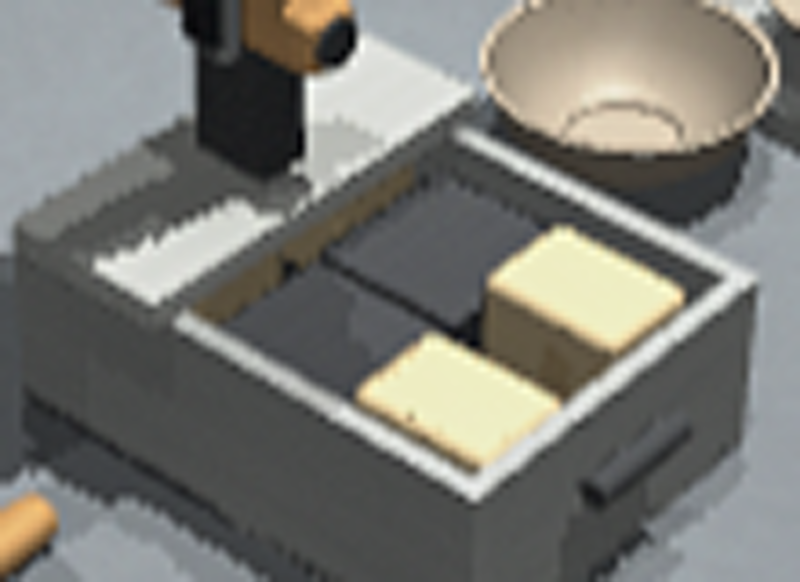

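>>> {"op": "jog_arm", "data": {
  "deltas": "0 0 -0.1 0 0 0;0 0 0 0 0 0"
}}

```text
time: 46.4
eef_pos: [0.5753, 0.054, 0.1639]
tcp_rot: [0.675, 0.738, -0.0, -0.0]
contact_force: [-11.4, -0.1, 21.3]
opening: 0.263
finger_force: 112.8
```

>>> {"op": "jog_arm", "data": {
  "deltas": "0 0 0.2 0 0 0;0 0 0.3 0 0 0;0 0 1 0 0 0;0 0 0.5 0 0 0;-0.45 -0.9875 0 0 0 -0.016;-0.45 -0.9875 0 0 0 -0.016;-0.45 -0.9875 0 0 0 -0.016;-0.45 -0.9875 0 0 0 -0.016;-0.45 -0.9875 0 0 0 -0.016;-0.45 -0.9875 0 0 0 -0.016;-0.45 -0.9875 0 0 0 -0.016;-0.45 -0.9875 0 0 0 -0.016;-0.45 -0.9875 0 0 0 -0.016;-0.45 -0.9875 0 0 0 -0.016;-0.45 -0.9875 0 0 0 -0.016;-0.45 -0.9875 0 0 0 -0.016;-0.45 -0.9875 0 0 0 -0.016;0 0 0 0 0 0;0 0 0 0 0 0"
}}

```text
time: 48.78
eef_pos: [0.4576, -0.2026, 0.1987]
tcp_rot: [0.683, 0.731, 0.0, -0.0]
contact_force: [-0.7, 1.3, -5.2]
opening: 0.26
finger_force: 109.1
```

```bash
cat >> h.py <<'E'
def topheights():
    "each piece's top face: height at which top and side views agree, and rim reference"
    t,s=shot("top"),shot("side")
    h=cv2.cvtColor(s["color"],cv2.COLOR_BGR2HSV)
    m=((h[...,0]>15)&(h[...,0]<40)&(h[...,1]>30)&(h[...,1]<110)&(h[...,2]>200)).astype(np.uint8)
    n,l,st,ce=cv2.connectedComponentsWithStats(m)
    S=[ce[i] for i in range(1,n) if 80<st[i][4]<900]
    for r in pieces(z=.08,c=t):
        if not(.45<r[0][0]<.7): continue
        p=proj(t,[*r[0],.08])[0]
        best=min((np.hypot(*(proj(s,[*up(t,p,z)[0],z])[0]-q)),z,tuple(up(t,p,z)[0].round(4))) for z in np.arange(.05,.12,.001) for q in S)
        print("top",best,r[1:4])
    return t,s
E
python3 - <<'E'
from h import *
t,s=topheights();print(get_state()["eef_pos"])
cv2.imwrite("pics/t9.png",cv2.resize(s["color"][140:240,180:310],(800,600),interpolation=cv2.INTER_CUBIC))
E
```

```text
top (np.float64(0.7943348499539244), np.float64(0.07600000000000003), (np.float64(0.5391), np.float64(0.0512))) (np.float32(0.059), np.float32(0.0428), np.float32(95.2))
top (np.float64(27.725894585484223), np.float64(0.11900000000000006), (np.float64(0.5401), np.float64(-0.0845))) (np.float32(0.0591), np.float32(0.0428), np.float32(96.7))
top (np.float64(0.6596489321947967), np.float64(0.07600000000000003), (np.float64(0.6113), np.float64(0.0558))) (np.float32(0.0591), np.float32(0.0428), np.float32(95.2))
top (np.float64(34.924421933333456), np.float64(0.11900000000000006), (np.float64(0.6139), np.float64(-0.0724))) (np.float32(0.0592), np.float32(0.0427), np.float32(94.8))
[ 0.45797707 -0.20226428  0.19875189]
```

View pics/t9.png

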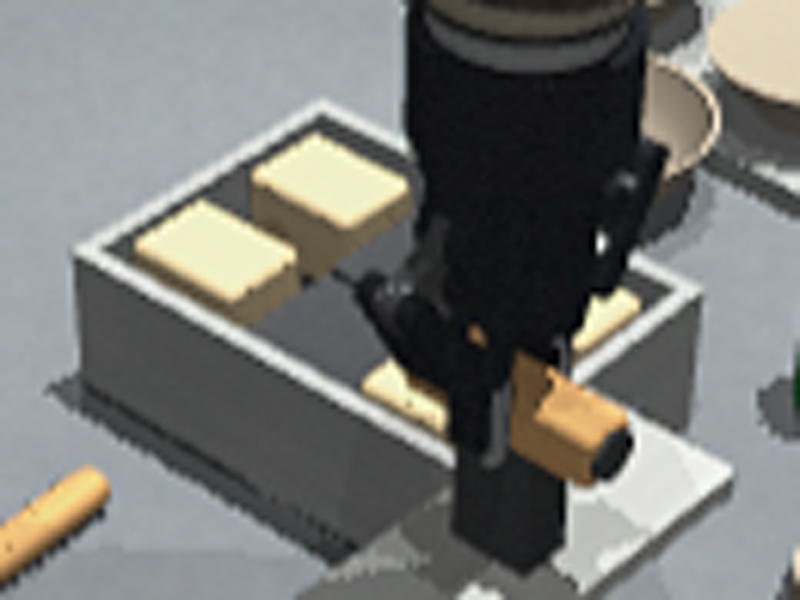

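>>> {"op": "jog_arm", "data": {
  "deltas": "-0.45 -1 0 0 0 -0.05;-0.45 -1 0 0 0 -0.02;-0.45 -1 0 0 0 0;0 0 -1 0 0 0;0 0 -1 0 0 0;0 0 0 0 0 0;0 0 0 0 0 0;0 0 0 0 0 0"
}}

```text
time: 49.88
eef_pos: [0.4318, -0.2631, 0.1603]
tcp_rot: [0.685, 0.729, 0.0, 0.001]
contact_force: [0.8, -0.7, -5.1]
opening: 0.258
finger_force: 108.9
```

```bash
python3 - <<'E'
from h import *
t,s=topheights();print(get_state()["eef_pos"],get_state()["tcp_rot"])
# rim reference: near-left / far-left outer corners of the box
b=np.array([.5816,-.0117]);R=np.array([[.9962,-.0872],[.0872,.9962]])
for q in([-.08,.11],[.08,.11],[-.08,-.11]):
    g=b+R@q;print(q,"side px",proj(s,[*g,.08])[0].round(1),"top px",proj(t,[*g,.08])[0].round(1))
cv2.imwrite("pics/t10.png",cv2.resize(s["color"][140:240,180:310],(800,600),interpolation=cv2.INTER_CUBIC))
E
```

```text
top (np.float64(0.7413845395625782), np.float64(0.07600000000000003), (np.float64(0.5391), np.float64(0.0512))) (np.float32(0.059), np.float32(0.0428), np.float32(95.2))
top (np.float64(0.7094675416486853), np.float64(0.07700000000000003), (np.float64(0.5455), np.float64(-0.0864))) (np.float32(0.0589), np.float32(0.0429), np.float32(96.5))
top (np.float64(0.597938217763993), np.float64(0.07600000000000003), (np.float64(0.6113), np.float64(0.0557))) (np.float32(0.059), np.float32(0.0428), np.float32(95.2))
top (np.float64(21.167884277602678), np.float64(0.05), (np.float64(0.6284), np.float64(-0.0745))) (np.float32(0.0592), np.float32(0.0425), np.float32(94.8))
[ 0.43159613 -0.2630278   0.15993262] [6.84774115e-01 7.28754782e-01 1.81557816e-06 9.37043486e-04]
[-0.08, 0.11] side px [190.7 180.7] top px [214.5 238.4]
[0.08, 0.11] side px [231.4 155.6] top px [208.6 176.7]
[-0.08, -0.11] side px [254.  217.8] top px [301.6 227.9]
```

View pics/t10.png

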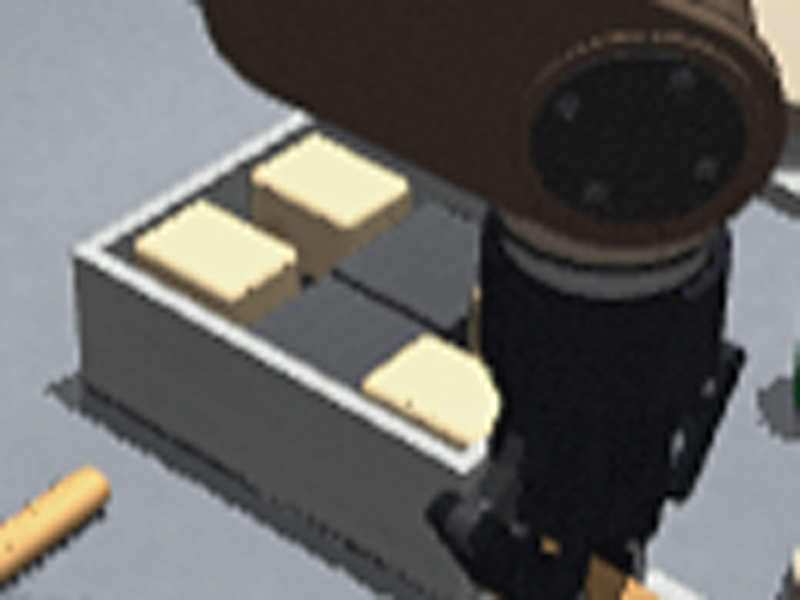

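All tops sit level with the rim, and the rim corner shows the same small camera bias. Set the tamper down.

>>> {"op": "jog_arm", "data": {
  "deltas": "0 0 -0.9 0 0 0;0 0 -0.9 0 0 0;0 0 -0.9 0 0 0;0 0 -0.2 0 0 0;0 0 -0.1 0 0 0;0 0 0 0 0 0"
}}

```text
time: 50.72
eef_pos: [0.4315, -0.2631, 0.0992]
tcp_rot: [0.685, 0.729, 0.0, 0.001]
contact_force: [0.7, 0.4, -4.7]
opening: 0.264
finger_force: 109.2
```

>>> {"op": "jog_arm", "data": {
  "deltas": "0 0 -0.05 0 0 0;0 0 -0.05 0 0 0;0 0 0 0 0 0"
}}

```text
time: 51.1
eef_pos: [0.4316, -0.2632, 0.099]
tcp_rot: [0.685, 0.729, -0.0, 0.0]
contact_force: [-3.3, 3.3, 6.2]
opening: 0.258
finger_force: 110.8
```

>>> {"op": "jog_arm", "data": {
  "deltas": "0 0 0 0 0 0;0 0 0 0 0 0;0 0 0 0 0 0;0 0 0.5 0 0 0;0 0 1 0 0 0;0 0 1 0 0 0;0 0 1 0 0 0;0 0 1 0 0 0;0 0 0 0 0 0;0 0 0 0 0 0",
  "gripper": 0.6,
  "squeeze": 40
}}

```text
time: 52.35
eef_pos: [0.4308, -0.2625, 0.1865]
tcp_rot: [0.685, 0.729, -0.0, -0.0]
contact_force: [-0.3, 0.7, -0.2]
opening: 0.599
finger_force: 0.0
```

```bash
cat >> h.py <<'E'
def disc(c,z,x,y,r,vt=150,smax=60):
    "bright disc near x,y in the plane z: enclosing-hull centroid and size"
    o=ortho(c,z);h=cv2.cvtColor(o,cv2.COLOR_BGR2HSV)
    m=((h[...,2]>vt)&(h[...,1]<smax)).astype(np.uint8)
    k=np.zeros_like(m);cv2.circle(k,(int((Y1-y)*S),int((X1-x)*S)),int(r*S),1,-1)
    cs=cv2.findContours(m*k,cv2.RETR_EXTERNAL,cv2.CHAIN_APPROX_NONE)[0]
    p=cv2.convexHull(max(cs,key=cv2.contourArea));e=cv2.fitEllipse(p)
    M=cv2.moments(p);return w([M["m10"]/M["m00"],M["m01"]/M["m00"]])[0].round(4),np.round(e[1],1)
E
python3 - <<'E'
from h import *
t=shot("top");s=shot("side");print(get_state()["eef_pos"])
print("sleeve top",disc(t,.06,.567,-.3965,.05))
print("sleeve top, side cam",disc(s,.06,.567,-.3965,.04))
print("prop foot",disc(t,.02,.6467,-.2508,.055)," side",disc(s,.02,.6467,-.2508,.055))
o=ortho(t,.095);print()
h=cv2.cvtColor(ortho(t,.029),cv2.COLOR_BGR2HSV);m=(h[...,2]>170)&(h[...,1]<40)
print([r for r in rects(m,1500,9000) if r[0][0]<.55 and r[0][1]<-.2])
print(proj(t,[[.567,-.3965,.06],[.6467,-.2508,.095]]),proj(s,[[.567,-.3965,.06],[.6467,-.2508,.095]]))
A=t["color"][170:300,310:440];B=s["color"][190:320,300:430]
cv2.imwrite("pics/t11.png",cv2.resize(np.hstack([A,B]),(800,400),interpolation=cv2.INTER_CUBIC))
E
```

```text
[ 0.43055222 -0.26227775  0.18576788]
sleeve top (array([ 0.5712, -0.3983]), array([ 98. , 100.8]))
sleeve top, side cam (array([ 0.5698, -0.3945]), array([76.7, 80.7]))
prop foot (array([ 0.6488, -0.2547]), array([ 98.2, 110.3]))  side (array([ 0.6499, -0.2483]), array([101. , 111.1]))

[(array([ 0.4813, -0.2618], dtype=float32), np.float32(0.0744), np.float32(0.0705), np.float32(4.1), 4310.0)]
[[404.59973055 203.71615635]
 [348.02841498 172.27556972]] [[358.16102522 273.0564005 ]
 [329.67365948 212.35524878]]
```

View pics/t11.png

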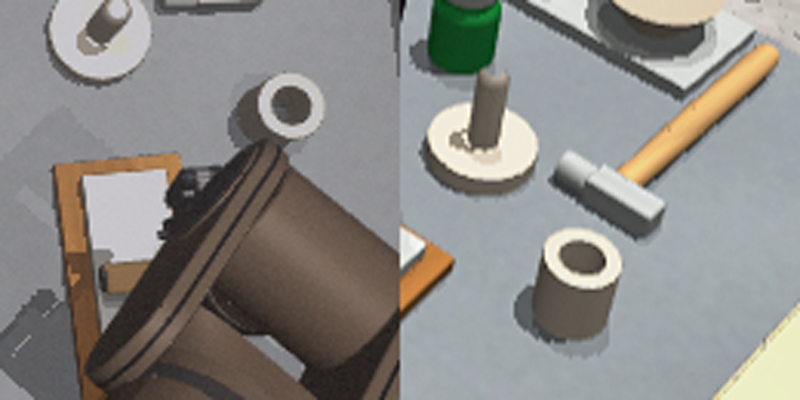

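The sleeve and prop are where first seen: sleeve top at about (404.6,204.1) in the top view. I'll measure both with the wrist camera at the same tool yaw, hovering over the prop first.

>>> {"op": "jog_arm", "data": {
  "deltas": "0.98 0.05 0.3 0 0 0;0.98 0.05 0.3 0 0 0;0.98 0.05 0.3 0 0 0;0.98 0.05 0.3 0 0 0;0.98 0.05 0.3 0 0 0;0.98 0.05 0.3 0 0 0;0.98 0.05 0.3 0 0 0;0.98 0.05 0.3 0 0 0;0.98 0.05 0.3 0 0 0;0.98 0.05 0.3 0 0 0;0.98 0.05 0.3 0 0 0;0 0 0 0 0 0;0 0 0 0 0 0;0 0 0 0 0 0",
  "gripper": 1
}}

```text
time: 54.2
eef_pos: [0.6458, -0.2517, 0.2522]
tcp_rot: [0.685, 0.729, -0.0, -0.001]
contact_force: [0.6, 0.5, 0.3]
opening: 1.001
finger_force: 0.0
```

```bash
cat >> h.py <<'E'
def cream(c,z,x,y,r,name=None,x0=.06,scale=4000.):
    "cream disc near (x,y) in plane z, by R-B colour difference (Otsu) in a 0.25 mm ortho patch; circle fit of hull"
    n=int(2*r*scale);g=np.array([[x+r,y+r,z],[x+r,y-r,z],[x-r,y-r,z],[x-r,y+r,z]])
    q=np.array([[0,0],[n,0],[n,n],[0,n]],np.float32)
    o=cv2.warpPerspective(c["color"],cv2.getPerspectiveTransform(proj(c,g).astype(np.float32),q),(n,n))
    d=np.clip((o[...,2].astype(int)-o[...,0])*4,0,255).astype(np.uint8);d=cv2.GaussianBlur(d,(0,0),3)
    th,m=cv2.threshold(d,0,255,cv2.THRESH_BINARY+cv2.THRESH_OTSU)
    k=max(cv2.findContours(m,cv2.RETR_EXTERNAL,cv2.CHAIN_APPROX_NONE)[0],key=cv2.contourArea)
    h=cv2.convexHull(k);(u,v),R=cv2.minEnclosingCircle(h);M=cv2.moments(h)
    f=lambda u,v:(round(x+r-v/scale,4),round(y+r-u/scale,4))
    if name: cv2.imwrite("pics/"+name,o)
    e=cv2.fitEllipse(h)
    return "circ",f(u,v),round(2*R/scale*1000,1),"centroid",f(M["m10"]/M["m00"],M["m01"]/M["m00"]),"ell",f(*e[0]),np.round(np.array(e[1])/scale*1000,1)
E
python3 - <<'E'
from h import *
import pickle
c=shot("wrist");save(c,"w12.png");pickle.dump(c,open("w12.pkl","wb"));s=get_state();print(s["eef_pos"],s["tcp_rot"])
print("wrist prop",*cream(c,.02,.647,-.251,.06,"p12.png"))
for n in("top","side"):
    c=pickle.load(open(n+"0.pkl","rb"))
    print(n,"prop",*cream(c,.02,.647,-.251,.06)); print(n,"sleeve",*cream(c,.06,.567,-.396,.04))
E
```

```text
[ 0.64593286 -0.25178032  0.25240371] [ 6.85047991e-01  7.28497743e-01 -1.78931808e-04 -5.06640960e-04]
wrist prop circ (0.6471, -0.2638) 74.2 centroid (0.6429, -0.2677) ell (0.6399, -0.2652) [58.4 80.6]
top prop circ (0.6483, -0.2534) 63.1 centroid (0.6462, -0.2556) ell (0.6456, -0.2558) [47.  63.6]
top sleeve circ (0.5615, -0.388) 75.5 centroid (0.5627, -0.3884) ell (0.563, -0.387) [58.1 77.8]
side prop circ (0.653, -0.245) 139.0 centroid (0.6479, -0.2512) ell (0.651, -0.2492) [ 89.3 137.6]
side sleeve circ (0.558, -0.4076) 83.4 centroid (0.5592, -0.4029) ell (0.5553, -0.4039) [59.7 86.1]
```

```bash
cat >> h.py <<'E'
from scipy.optimize import minimize
def circ(c,z,x,y,R,sg=1,span=.014,d=.0015):
    "centre of a circle of radius R in plane z: best mean radial brightness step (inside - outside)*sg"
    g=cv2.GaussianBlur(cv2.cvtColor(c["color"],cv2.COLOR_BGR2GRAY),(0,0),.7).astype(np.float32)
    a=np.radians(np.arange(0,360,4));u=np.c_[np.cos(a),np.sin(a)]
    def smp(p,r):
        q=proj(c,np.c_[p+u*r,np.full(len(a),z)]).astype(np.float32)
        return cv2.remap(g,q[:,:1],q[:,1:],cv2.INTER_LINEAR)[:,0]
    f=lambda p:-np.clip(sg*(smp(p,R-d)-smp(p,R+d)),-20,60).mean()
    best=min(((f(np.array([i,j])),i,j) for i in np.arange(x-span,x+span,.002) for j in np.arange(y-span,y+span,.002)))
    m=minimize(f,best[1:],method="Nelder-Mead",options=dict(initial_simplex=np.array(best[1:])+np.array([[0,0],[.001,0],[0,.001]])))
    return m.x.round(4),round(-m.fun,1)
E
python3 - <<'E'
from h import *
import pickle
for n in("w12","top0","side0"):
    c=pickle.load(open(n+".pkl","rb"))
    print(n,"foot",circ(c,.02,.647,-.251,.045),"shaft r13@90mm",circ(c,.088,.647,-.251,.0125,1),circ(c,.088,.647,-.251,.0125,-1))
    if n!="w12": print("   sleeve",circ(c,.06,.567,-.396,.028),circ(c,.06,.567,-.396,.0165,-1))
E
```

```text
w12 foot (array([ 0.6481, -0.2533]), np.float64(43.7)) shaft r13@90mm (array([ 0.6514, -0.2635]), np.float64(17.5)) (array([ 0.6482, -0.2527]), np.float64(38.6))
top0 foot (array([ 0.6464, -0.2505]), np.float64(33.6)) shaft r13@90mm (array([ 0.6516, -0.257 ]), np.float64(12.6)) (array([ 0.6322, -0.2375]), np.float64(39.9))
   sleeve (array([ 0.5669, -0.3958]), np.float64(35.4)) (array([ 0.5669, -0.3952]), np.float64(57.6))
side0 foot (array([ 0.6469, -0.2523]), np.float64(39.3)) shaft r13@90mm (array([ 0.653 , -0.2504]), np.float64(11.6)) (array([ 0.5882, -0.2888]), np.float64(37.0))
   sleeve (array([ 0.5673, -0.3981]), np.float64(43.4)) (array([ 0.5673, -0.3972]), np.float64(59.9))
```

>>> {"op": "jog_arm", "data": {
  "deltas": "-0.49 -0.91 -0.32 0 0 0;-0.49 -0.91 -0.32 0 0 0;-0.49 -0.91 -0.32 0 0 0;-0.49 -0.91 -0.32 0 0 0;-0.49 -0.91 -0.32 0 0 0;-0.49 -0.91 -0.32 0 0 0;-0.49 -0.91 -0.32 0 0 0;-0.49 -0.91 -0.32 0 0 0;0 0 0 0 0 0;0 0 0 0 0 0;0 0 0 0 0 0"
}}

```text
time: 55.62
eef_pos: [0.5689, -0.3968, 0.2022]
tcp_rot: [0.685, 0.729, 0.0, 0.0]
contact_force: [-0.7, 0.4, -0.4]
opening: 1.001
finger_force: 0.0
```

```bash
python3 - <<'E'
from h import *
c=shot("wrist");t=shot("top");print(get_state()["eef_pos"])
print("sleeve w",circ(c,.06,.567,-.396,.028,span=.03),circ(c,.06,.567,-.396,.0165,-1,span=.03))
print("sleeve t",circ(t,.06,.567,-.396,.0165,-1,span=.03))
E
```

```text
[ 0.5688198  -0.39676887  0.20217981]
sleeve w (array([ 0.5686, -0.3984]), np.float64(42.2)) (array([ 0.5692, -0.3982]), np.float64(48.0))
sleeve t (array([ 0.5668, -0.3958]), np.float64(49.1))
```

>>> {"op": "jog_arm", "data": {
  "deltas": "0 -0.08 -1 0 0 0;0 0 -1 0 0 0;0 0 -1 0 0 0;0 0 -1 0 0 0;0 0 -1 0 0 0;0 0 -1 0 0 0;0 0 -1 0 0 0;0 0 -0.7 0 0 0;0 0 -0.3 0 0 0;0 0 0 0 0 0;0 0 0 0 0 0;0 0 0 0 0 0"
}}

```text
time: 57.22
eef_pos: [0.5687, -0.3993, 0.0427]
tcp_rot: [0.685, 0.729, 0.0, 0.001]
contact_force: [-1.0, -0.4, 0.4]
opening: 0.998
finger_force: 0.0
```

>>> {"op": "jog_arm", "data": {
  "deltas": "0 0 0 0 0 0;0 0 0 0 0 0;0 0 0 0 0 0;0 0 0 0 0 0;0 0 0 0 0 0",
  "gripper": 0,
  "squeeze": 60
}}

```text
time: 57.85
eef_pos: [0.5687, -0.3994, 0.0426]
tcp_rot: [0.685, 0.729, -0.0, 0.001]
contact_force: [0.0, -0.5, 4.3]
opening: 0.649
finger_force: 63.9
```

>>> {"op": "jog_arm", "data": {
  "deltas": "0 0 0.5 0 0 0;0 0 1 0 0 0;0 0 1 0 0 0;0 0 1 0 0 0;0 0 1 0 0 0;0 0 1 0 0 0;0 0 0.5 0 0 0;0.496 0.909 0 0 0 0;0.496 0.909 0 0 0 0;0.496 0.909 0 0 0 0;0.496 0.909 0 0 0 0;0.496 0.909 0 0 0 0;0.496 0.909 0 0 0 0;0.496 0.909 0 0 0 0;0.496 0.909 0 0 0 0;0 0 0 0 0 0;0 0 0 0 0 0;0 0 0 0 0 0;0 0 0 0 0 0"
}}

```text
time: 60.22
eef_pos: [0.6473, -0.2542, 0.1617]
tcp_rot: [0.685, 0.728, -0.0, 0.0]
contact_force: [-0.6, 0.4, -2.1]
opening: 0.645
finger_force: 63.7
```

```bash
python3 - <<'E'
from h import *
s=get_state();p=s["eef_pos"];z=p[2]-.0426+.06;print(p,s["opening"],s["finger_force"])
c=shot("wrist");t=shot("top");d=shot("side")
for n,k in(("w",c),("t",t),("s",d)): print(n,"sleeve",circ(k,z,.648,-.253,.028,span=.02),circ(k,z,.648,-.253,.0165,-1,span=.02))
print("foot w",circ(c,.02,.647,-.251,.045))
E
```

```text
[ 0.64733166 -0.25422153  0.16172614] 0.6446700323570695 63.74182641506195
w sleeve (array([ 0.6474, -0.2532]), np.float64(37.3)) (array([ 0.6483, -0.2534]), np.float64(25.2))
t sleeve (array([ 0.6301, -0.2649]), np.float64(3.5)) (array([ 0.668 , -0.2509]), np.float64(7.3))
s sleeve (array([ 0.6457, -0.252 ]), np.float64(7.2)) (array([ 0.6354, -0.2271]), np.float64(18.7))
foot w (array([ 0.6482, -0.254 ]), np.float64(30.1))
```

>>> {"op": "jog_arm", "data": {
  "deltas": "0.035 0.01 -0.7 0 0 0;0 0 -0.4 0 0 0;0 0 -0.3 0 0 0;0 0 -0.3 0 0 0;0 0 -0.3 0 0 0;0 0 0 0 0 0"
}}

```text
time: 61.12
eef_pos: [0.648, -0.2531, 0.1209]
tcp_rot: [0.685, 0.729, -0.0, -0.001]
contact_force: [-0.9, 0.3, -2.1]
opening: 0.646
finger_force: 63.7
```

>>> {"op": "jog_arm", "data": {
  "deltas": "0 0 -0.5 0 0 0;0 0 -0.5 0 0 0;0 0 -0.5 0 0 0;0 0 -0.5 0 0 0;0 0 -0.4 0 0 0;0 0 0 0 0 0"
}}

```text
time: 61.88
eef_pos: [0.6478, -0.253, 0.0725]
tcp_rot: [0.685, 0.729, -0.0, -0.001]
contact_force: [0.3, -0.5, -1.3]
opening: 0.651
finger_force: 63.7
```

>>> {"op": "jog_arm", "data": {
  "deltas": "0 0 -0.3 0 0 0;0 0 -0.1 0 0 0;0 0 -0.05 0 0 0;0 0 -0.05 0 0 0;0 0 0 0 0 0;0 0 0 0 0 0"
}}

```text
time: 62.62
eef_pos: [0.6484, -0.2533, 0.0639]
tcp_rot: [0.685, 0.729, 0.0, 0.0]
contact_force: [1.1, -0.5, -1.6]
opening: 0.647
finger_force: 63.8
```

>>> {"op": "jog_arm", "data": {
  "deltas": "0 0 0 0 0 0;0 0 0 0 0 0;0 0 0 0 0 0;0 0 0 0 0 0;0 0 1 0 0 0;0 0 1 0 0 0;0 0 1 0 0 0;0 0 1 0 0 0;0 0 1 0 0 0;0 0 1 0 0 0;-1 0 1 0 0 0;-1 0 0 0 0 0;-1 0 0 0 0 0;-1 0 0 0 0 0;-1 0 0 0 0 0;-1 0 0 0 0 0;0 0 0 0 0 0",
  "gripper": 0.85
}}

```text
time: 64.75
eef_pos: [0.5276, -0.2533, 0.2043]
tcp_rot: [0.685, 0.728, 0.0, -0.0]
contact_force: [0.1, -0.3, 0.6]
opening: 0.85
finger_force: 0.0
```

```bash
python3 - <<'E'
from h import *
s=get_state();print(s["eef_pos"],s["opening"])
t,d=topheights()
for z in(.08,.085,.1,.15): print(z,[(n,circ(k,z,.648,-.252,.028,span=.02)) for n,k in(("t",t),("s",d))])
h=cv2.cvtColor(ortho(t,.029),cv2.COLOR_BGR2HSV);m=(h[...,2]>170)&(h[...,1]<40)
print([r for r in rects(m,1500,9000) if r[0][0]<.55 and r[0][1]<-.2])
print("bowl rim", circ(t,.045,.771,.046,.062),circ(__import__("pickle").load(open("top0.pkl","rb")),.045,.771,.046,.062))
E
```

```text
[ 0.52759191 -0.25327726  0.20425579] 0.8497612362206493
top (np.float64(0.7413845395625782), np.float64(0.07600000000000003), (np.float64(0.5391), np.float64(0.0512))) (np.float32(0.0592), np.float32(0.0432), np.float32(95.2))
top (np.float64(0.8296919662239373), np.float64(0.07600000000000003), (np.float64(0.5456), np.float64(-0.0865))) (np.float32(0.0592), np.float32(0.0429), np.float32(96.7))
top (np.float64(0.6493024267043916), np.float64(0.07600000000000003), (np.float64(0.6112), np.float64(0.0558))) (np.float32(0.0593), np.float32(0.043), np.float32(95.0))
top (np.float64(0.22047001042229508), np.float64(0.07600000000000003), (np.float64(0.6228), np.float64(-0.0737))) (np.float32(0.0593), np.float32(0.0428), np.float32(94.8))
0.08 [('t', (array([ 0.6476, -0.2502]), np.float64(28.8))), ('s', (array([ 0.6482, -0.2517]), np.float64(48.8)))]
0.085 [('t', (array([ 0.6461, -0.2491]), np.float64(28.3))), ('s', (array([ 0.6432, -0.2548]), np.float64(48.3)))]
0.1 [('t', (array([ 0.6422, -0.2479]), np.float64(27.9))), ('s', (array([ 0.6286, -0.2636]), np.float64(45.9)))]
0.15 [('t', (array([ 0.6318, -0.2385]), np.float64(26.8))), ('s', (array([ 0.6749, -0.2248]), np.float64(16.2)))]
[]
bowl rim (array([0.7747, 0.0444]), np.float64(21.6)) (array([0.7747, 0.0444]), np.float64(20.5))
```

```bash
python3 -c "
from plant import ctrl;print(ctrl.sign_off())"
```

```text
the job is handed in; nothing more can be done
None
```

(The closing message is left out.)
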